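# Put the meat-thermometer set back on its charging dock

### The arm

A 6-joint arm with a two-finger parallel gripper is mounted at the origin on a cart in front of the work surface, level with it; the furniture and walls round the work are solid. World frame = base frame: x ahead of the robot, y to its left, z up, the work surface at z = 0. Lengths are in m, angles in rad, forces in N, time in s.
With the tool pointing down it reaches from about 0.425 to 0.925 m from the base axis. Payload 12.5 kg.
Tool frame: the origin (TCP) lies on the centre line of the jaws, within the pads' length; the fingertips stand 14 mm ahead of it and the grasp point (between the pads) lies 5 mm behind it; z points along the fingers, y is the line along which they close (so a half turn about z gives the same grasp; the last joint's range is limited). The gripper opens to 85 mm and grips with 20 to 120 N. Pads are 22 mm wide; open, the fingers measure 114 mm over their backs; the gripper's body (76 mm by 85 mm) begins 54 mm behind the grasp point. The pads swing forward as they close: fully open they stand 13 mm farther back than shut.
Start: joints at [1.057, 0.491, 1.559, -0, 1.092, -0.106], TCP at [0.248, 0.574, 0.21] pointing down, gripper open.
Joint ranges: [-3.1, 3.1], [-0.84, 2.19], [0.05, 2.79], [-1.13, 4.28], [0.06, 2.93], [-2.69, 2.69]. Speed limits (rad/s): [2.22, 2.22, 2.79, 3.14, 3.14, 3.14].

### API

Orientations are given as a rotation vector (axis times angle).
In Python, from rig import r gives the robot as it stands.
- The arm moves only by the tool move_arm, never from a script. Its arguments are lists of equal length, an entry for each row: "offset": the shift along the tool's x, y, z each as a share of 0.3 m, from -1 to 1, a list of three; "dr": the turn, a rotation vector about the tool's x, y, z each as a share of 60 degrees, from -1 to 1, a list of three; "claw": the finger opening in mm, from 0 to 85.4. A call has 1 to 5 rows; each row is the pose to reach, as a shift and turn from the pose commanded when the call began, along the tool's axes at that moment; what a row does not reach only later rows make up. A row lasts 1/12 s, in which the tool goes at most 41.7 mm and 7.16 degrees, less where a joint would pass 70% of its speed; a pose out of reach is approached as far as the arm can. A call with a number of a shift or a turn outside -1 to 1 is refused whole. A call with a gripper value outside its range is refused whole. The fingers move at their own pace and stop on an object; "squeeze" is the grip in N (left out, the last holds). Time passes only in rows, so rows that repeat a pose let the fingers close. It gives the time, the measured TCP pose, the force, the opening and the grip force at its end, in the units of the state.
- r.read_state(): the state, without advancing time (a new reading comes with each control period).
- r.camera(name): name is "scene" or "side" or "wrist"; returns the picture (480x640x3 uint8, red, green, blue); there is no depth.
- r.camera_info(name): a dict with "fx", "fy", "cx", "cy" (pixels), "rvec" (rotation vector, rad) and "tvec" (3), from world to camera coordinates, as OpenCV has them. Camera axes: x right, y down, z forward; pixel columns grow to the right and rows downward; lengths in m; the calibration is good to about 2 mm. A picture is of the moment at which its call begins: read the wrist's pose just before it. camera_info takes no time and is no camera call; for the wrist camera it gives the pose at the moment of the call.
- r.close_job(): hands the job in; it is judged then, once.
The state is a dict: "time": time; "qpos": joint angles; "qd": joint speeds; "joint_efforts": joint torques, N m; "tcp_pos": TCP position; "eef_rot": TCP orientation; "ft_force": force on the tool from outside, world axes, zero at the start; "ft_torque": the same for the moment, N m; "finger_gap": finger opening in m; "grip_force": force on a finger pad.
Only numpy, scipy, OpenCV 4.12 (cv2) and the standard library are available. Lean on these libraries where they do the work, as an engineer would, in place of code of your own. Each camera call takes 0.05 s, during which the arm holds its last target. There are 200 camera calls.

### The job

Put the wireless meat-thermometer set away: first slide the dust shutter of the white charging dock all the way open, then move both probes from the wooden drying stand into the dock's sockets, the thick probe in the large socket and the thin one in the small socket, each pushed fully home. Last, hang the bent-steel clip astride the horizontal bar of the rail stand, between its posts, and let go. Do not drop a probe or the clip on the way, and leave the other things on the worktop where they are.

Things in the scene. Friction and masses are not known exactly. Their poses are not given: they have to be found in the camera images.
- dock: White charging dock, fixed, 80 x 220 x 70 mm (x, y, z), origin at the centre of its underside. In its top, on its own y line, two round blind sockets 62 mm deep: large at y = -65 mm, small at y = -15 mm, both under a sliding shutter at the start. Aluminium guide rails, 6 mm wide, 7 mm high, run along y on the top's long edges (x = +-37 mm).
- shutter (a joint): Travel of the dust shutter along the dock's +y, m: 0 closed, 0.100 fully open at its end stop; starts between 0 and 0.010. The shutter is a flat aluminium plate 64 x 100 mm, its upper face 5 mm above the dock's top. It drags with about 1.5 N and stays where it is left.
- shutter_tab (a point): Centre of the shutter's black grip tab, an upright block 40 mm along the dock's x, 14 mm along its y, 24 mm high, which stands on the middle of the shutter (tab from 5 to 29 mm above the dock's top; this point 17 mm above). It moves with the shutter; its axes are those of the dock.
- large_socket (a point): Centre of the mouth of the large socket (11 mm straight bore; only the probe's tapered foot guides it in), at the level of the dock's top. Axes as the dock.
- small_socket (a point): Centre of the mouth of the small socket (8 mm straight bore; only the probe's tapered foot guides it in), 50 mm from the large one, at the level of the dock's top. Axes as the dock.
- drying_stand: Light-wood drying stand, fixed, 60 x 120 x 64 mm, origin at the centre of its underside. Its top board (14 mm thick) has two 11 mm through holes at y = +-30 mm (x = 0); a probe hangs upright in each by its head. Which probe is in which hole varies. Beware of the wall cabinet to its left rear: world x > 0.49, y > 0.14, z > 0.45 m.
- large_probe: Thick probe, upright: round steel shaft 9 mm in diameter, 56 mm long, foot tapered over the last 6 mm, under a black cylindrical head 24 mm in diameter, 34 mm high. Origin on its axis at the underside of the head (head above, shaft below); z up along the axis. 50 g. Fully home, the head's underside rests on the dock's top.
- small_probe: Thin probe, upright: round steel shaft 6 mm in diameter and 42 mm long, its foot tapered over the last 6 mm, under a black cylindrical head 18 mm in diameter and 30 mm high. Origin on its axis at the underside of the head; z up along the axis. 35 g. Fully home, the head's underside rests on the dock's top.
- clip: Oven-shelf clip: steel strip bent to an upside-down U, standing on its two legs on the worktop. Legs 50 mm high, 3 mm thick, 34 mm wide (its y), gap of 28 mm between them (its x). On its 4 mm top plate a black grip block 14 mm along x, 28 mm along y, 24 mm high (54 to 78 mm above the feet). Origin between the feet; z up. 70 g.
- clip_seat (a point): On the clip, the middle of the underside of its top plate, 50 mm above its feet: the face that rests on the bar. Axes as the clip.
- rail: Rail stand, fixed: a round steel bar 12 mm in diameter and 150 mm long along the stand's own y, its axis 140 mm above the worktop, on two 12 mm posts at y = +-65 mm with flat feet 90 x 26 mm. Origin under the middle of the bar, on the worktop.
- rail_mid (a point): Middle of the bar, on its axis. y along the bar.
- salt_shaker: Bystander: salt shaker, 44 mm in diameter, 90 mm tall, upright to the left of the drying stand. Origin at its underside.
- jam_jar: Bystander: jam jar, 62 mm in diameter, 99 mm tall, behind the rail stand. Origin at its underside.
Not all that is in view belongs to the job. Leave any green or yellow look-alike of the clip alone.

How it is judged:
By the outcome, as a careful person would: the job done as asked, in the order asked, and still so for the second after the job is handed in, with the robot touching nothing.
It also fails if it takes over 72 s, if anything falls off the work surface, if the arm or the gripper's body presses on something with over 40 N, if the wrist force passes 120 N, or if a joint passes its speed limit or range.

## Working session

There is one attempt and no reset: what is moved stays moved. The work goes in short steps, Python scripts to look and compute and a tool call to move; the robot and the scene stay as the last step left them, time stands still between calls to the robot, and variables do not carry over. Pictures are saved under pics/ and viewed, at most 10 in all, crops included, and the job is handed in when it is done.

Besides the shell and the picture viewer there is one more tool, called as a command line: name --argument value ..., lists and objects as JSON in quotes. move_arm: Moves the arm, as the interface text tells. Its arguments: {"type":"object","properties":{"offset":{"type":"array","items":{"type":"array","items":{"type":"number"}}},"dr":{"type":"array","items":{"type":"array","items":{"type":"number"}}},"claw":{"type":"array","items":{"type":"number"}},"squeeze":{"type":"number"}},"required":["offset","dr","claw"]}

```bash
ls; mkdir -p pics; python3 - <<'E'
from rig import r
import cv2,numpy as np
print(r.read_state())
for n in("scene","side","wrist"):
    i=r.camera_info(n);print(n,i)
    cv2.imwrite(f"pics/{n}0.png",r.camera(n)[:,:,::-1])
E
```

```text
pics
{'time': 0.0, 'qpos': array([ 1.05739393e+00,  4.91571744e-01,  1.55942475e+00, -9.12071784e-06,
        1.09172224e+00, -1.05603528e-01]), 'qd': array([-0.00069805, -0.0007475 ,  0.00119416, -0.0009272 , -0.00074269,
       -0.00101379]), 'joint_efforts': array([-5.71349210e-04, -6.18450880e+01, -2.61582327e+01, -1.92251091e-04,
        4.30631058e-03, -2.83882635e-06]), 'tcp_pos': array([0.24773192, 0.57354218, 0.20972869]), 'eef_rot': array([-6.36065125e-01, -3.07618533e+00,  1.68848653e-03]), 'ft_force': array([-0.10815048,  0.52707038, -0.83586298]), 'ft_torque': array([-0.03593101,  0.05375809,  0.04427705]), 'grip_force': 0.0, 'finger_gap': 0.08547418517433492}
scene {'fx': 487.0231250787914, 'fy': 487.0231250787914, 'cx': 322.4052842500672, 'cy': 244.8172647082116, 'rvec': array([ 1.84648494, -0.87705931,  0.56842603]), 'tvec': array([-0.45836709,  0.23350727,  0.82251638])}
side {'fx': 538.7720762961201, 'fy': 538.7720762961201, 'cx': 325.0440004078431, 'cy': 237.91584718461053, 'rvec': array([ 0.43848449, -2.68519304,  1.30191238]), 'tvec': array([0.46022125, 0.28658342, 0.89045824])}
wrist {'fx': 402.82567947588626, 'fy': 402.82567947588626, 'cx': 313.46638452736727, 'cy': 239.49869223074967, 'rvec': array([-2.40129158, -1.58148234, -0.24242164]), 'tvec': array([-0.62344367, -0.03949358,  0.38045495])}
```

View pics/scene0.png

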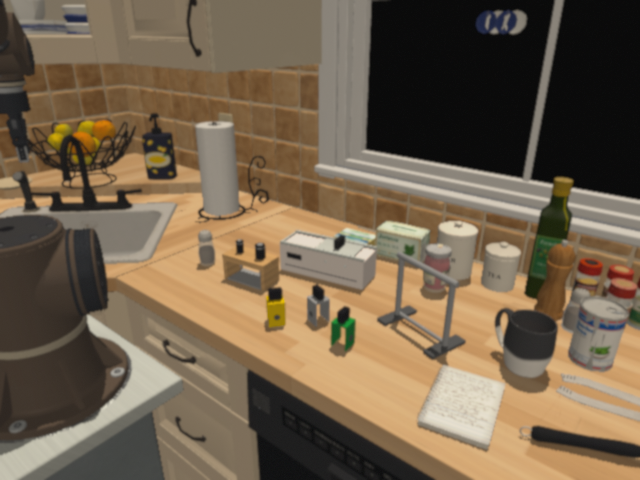

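View pics/side0.png

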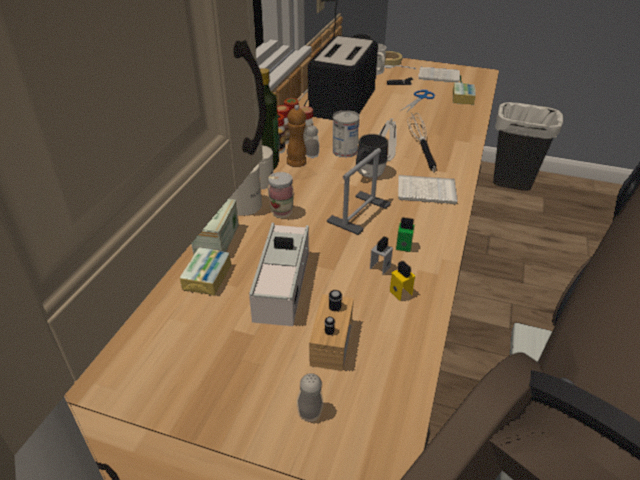

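The scene view shows the dock around (328,260) with its tab at (340,242), the stand at (250,265) with probe heads at (240,246) and (260,250), the grey clip at (318,305) and the rail at (425,300). The side view shows the tab at (284,243), probes at (335,299) and (329,325), the clip at (381,255) and the bar at (364,165). Next I'll enlarge both.

```bash
cat > h.py <<'E'
import cv2,numpy as np
from scipy.spatial.transform import Rotation as R
from scipy.optimize import least_squares
def P(i):
    return R.from_rotvec(i['rvec']).as_matrix(),np.array(i['tvec']),np.array([[i['fx'],0,i['cx']],[0,i['fy'],i['cy']],[0,0,1]])
def proj(i,X):
    r,t,K=P(i);c=np.atleast_2d(X)@r.T+t;c=c@K.T;return c[:,:2]/c[:,2:]
def tri(obs):  # [(info,(u,v)),...]
    A=[]
    for i,(u,v) in obs:
        r,t,K=P(i);M=K@np.c_[r,t];A+= [u*M[2]-M[0],v*M[2]-M[1]]
    A=np.array(A);A/=np.linalg.norm(A[:,:3],axis=1)[:,None]
    return np.linalg.lstsq(A[:,:3],-A[:,3],rcond=None)[0]
def onz(i,uv,z):
    r,t,K=P(i);d=r.T@np.linalg.solve(K,[*uv,1]);c=-r.T@t;return c+d*(z-c[2])/d[2]
def crop(img,x,y,w,h,s,name):
    cv2.imwrite(name,cv2.resize(img[y:y+h,x:x+w],None,fx=s,fy=s,interpolation=cv2.INTER_CUBIC))
E
python3 - <<'E'
from h import *
crop(cv2.imread('pics/scene0.png'),190,220,200,150,4,'pics/sc.png')
crop(cv2.imread('pics/side0.png'),230,135,200,240,2.5,'pics/si.png')
from rig import r
for n in('scene','side'):
    i=r.camera_info(n);a,t,K=P(i);print(n,-a.T@t, a.T@[0,0,1])
    print(proj(i,np.array([[.6,0,0],[.7,0,0],[.6,.1,0]])))
E
```

```text
scene [-0.21824568 -0.76549493  0.5545679 ] [ 0.70739608  0.5727676  -0.41415947]
[[291.09418982 261.07570902]
 [316.07236345 248.38300104]
 [263.48009013 250.53397993]]
side [0.28520034 0.64082674 0.7712661 ] [ 0.23634006 -0.74734022 -0.6209879 ]
[[267.73208662 323.65623291]
 [220.53865335 311.33575049]
 [245.71451807 363.36201932]]
```

View pics/sc.png

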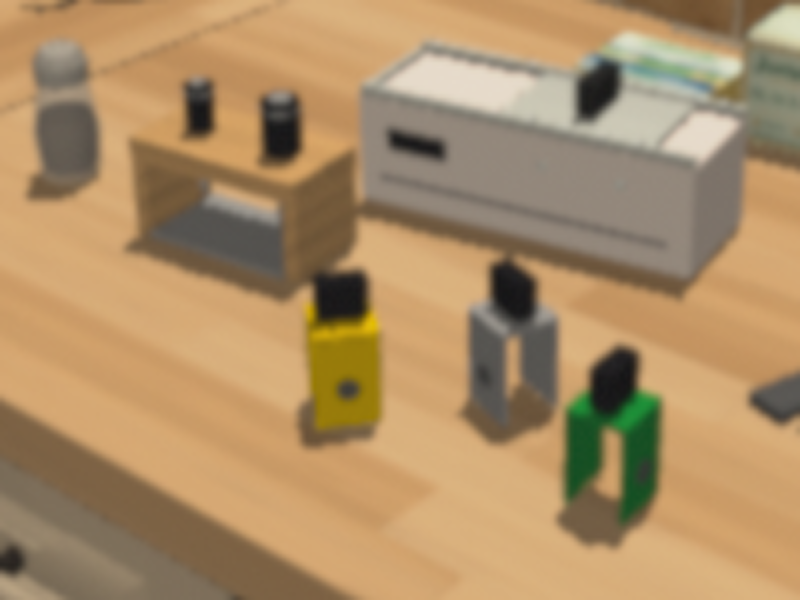

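View pics/si.png

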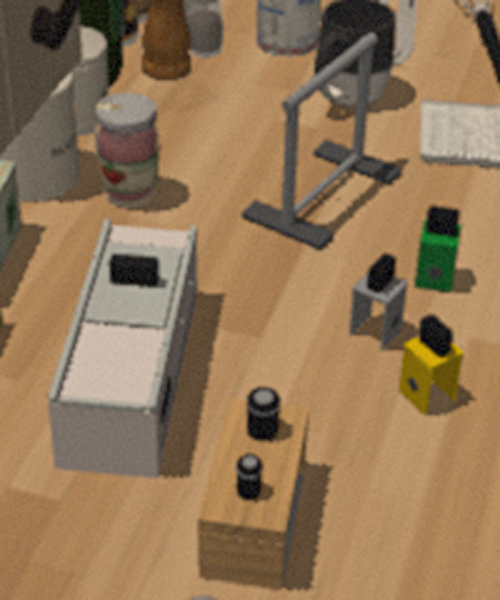

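Scene crop: dock rail corners are at (363,90), (697,163), (743,110) and (428,42), with the tab around (598,90). The small probe is at (198,84) and the large one at (281,98). The grey clip's plate corners are (470,308), (508,330) and (557,310). Side crop: dock corners are at (57,402), (157,404), (197,230) and (107,222), and the large probe head is nearer the -y end. The bar runs from (290,103) to (375,40).

```bash
cat > fit.py <<'E'
from h import *
from rig import r
S=r.camera_info('scene');D=r.camera_info('side')
sc=lambda u,v:(190+(u+.5)/4-.5,220+(v+.5)/4-.5)
si=lambda u,v:(230+(u+.5)/2.5-.5,135+(v+.5)/2.5-.5)
def fit(obs,x0,freez=True,name=''):
    # obs: (info,uv,localpt); params x,y,yaw,z
    def f(p):
        c,s=np.cos(p[2]),np.sin(p[2]);M=np.array([[c,-s,0],[s,c,0],[0,0,1]])
        return np.concatenate([(proj(i,M@np.array(l)+[p[0],p[1],p[3]])[0]-uv) for i,uv,l in obs])
    o=least_squares(f,[*x0,0],loss='soft_l1')
    print(name,'x,y,yaw,z',np.round(o.x,4),'res',np.round(f(o.x).reshape(-1,2),1).tolist());return o.x
if __name__=='__main__':
    d=fit([(S,sc(363,90),(-.04,.11,.077)),(S,sc(697,163),(-.04,-.11,.077)),(S,sc(743,110),(.04,-.11,.077)),(S,sc(428,42),(.04,.11,.077)),(S,sc(685,282),(-.04,-.11,0)),
     (D,si(57,402),(.04,.11,.077)),(D,si(157,404),(-.04,.11,.077)),(D,si(197,230),(-.04,-.11,.077)),(D,si(107,222),(.04,-.11,.077)),(D,si(57,465),(.04,.11,0)),(D,si(156,472),(-.04,.11,0))],[.75,.0,0],name='dock')
    print('tab',tri([(S,sc(598,90)),(D,si(134,270))]))
    for n,a,b in(('small top',(198,84),(249,461)),('large top',(281,98),(264,397)),('small bot',(200,131),(249,493)),('large bot',(281,155),(264,434)),('clip block',(513,291),(382,273))):
        print(n,np.round(tri([(S,sc(*a)),(D,si(*b))]),4))
    e=[tri([(S,(398.5,257)),(D,si(289,103))]),tri([(S,(455,283)),(D,si(375,40))])];print('bar',e)
    for z in(.146,): print([onz(D,si(*p),z) for p in((290,99),(374,36))],[onz(S,p,z) for p in((398.5,256),(455,282))])
    for sgn in(1,-1):
        pass
    # clip: leg outer face toward the scene camera seen at left
    fit([(S,sc(470,308),(-.017,.017,.054)),(S,sc(508,330),(-.017,-.017,.054)),(S,sc(557,312),(.017,-.017,.054)),(S,sc(508,425),(-.017,-.017,0)),(S,sc(475,402),(-.017,.017,0)),(S,sc(555,407),(.017,-.017,0)),
     (D,si(382,273),(0,0,.066)),(D,si(408,288),(-.017,.017,.054)),(D,si(355,281),(.017,-.017,.054))],[.6,-.05,0.],name='clip')
    for n in('scene','side','wrist'):
        pass
    W=r.camera_info('wrist');a,t,K=P(W);st=r.read_state();T=R.from_rotvec(st['eef_rot']).as_matrix()
    print('cam in tool',T.T@(-a.T@t-st['tcp_pos']),'axes',(T.T@a.T).round(3).tolist())
E
python3 fit.py
```

```text
dock x,y,yaw,z [ 0.6123 -0.1099  0.2023 -0.0022] res [[-0.6, -0.7], [0.0, -0.1], [1.8, -0.1], [-0.1, -0.0], [1.7, 0.3], [-3.0, -1.4], [0.1, 1.8], [0.7, -0.8], [-0.1, -0.6], [-0.1, 2.2], [1.5, 3.4]]
tab [ 0.61927333 -0.13889844  0.08702362]
small top [0.4654 0.0361 0.0943]
large top [ 0.474  -0.023   0.0986]
small bot [0.4647 0.037  0.0637]
large bot [ 0.4726 -0.0218  0.0628]
clip block [ 0.4336 -0.2272  0.0662]
bar [array([ 0.54923899, -0.33992475,  0.13864   ]), array([ 0.50656596, -0.47584526,  0.14236581])]
[array([ 0.55048411, -0.34051814,  0.146     ]), array([ 0.50739014, -0.47535639,  0.146     ])] [array([ 0.53247961, -0.34673683,  0.146     ]), array([ 0.50490087, -0.47667598,  0.146     ])]
clip x,y,yaw,z [ 0.4329 -0.2255 -0.0768  0.001 ] res [[-1.8, 0.4], [0.9, 1.0], [0.4, -0.9], [0.9, 0.4], [-2.8, -0.3], [0.7, -1.9], [0.4, 0.5], [-5.2, 5.9], [5.5, -4.9]]
cam in tool [ 0.07801107 -0.0011593  -0.16408595] axes [[0.002, -0.953, -0.301], [1.0, 0.002, 0.0], [0.0, -0.301, 0.953]]
```

```bash
cat >> h.py <<'E'
def rot(yaw):
    c,s=np.cos(np.radians(yaw)),np.sin(np.radians(yaw)) # tool y at yaw, z down
    return np.array([[s,c,0],[-c,s,0],[0,0,-1.]])
def yawof(T): return np.degrees(np.arctan2(T[1,1],T[0,1]))
def plan(p,T,wps):
    """wps rows: x,y,z,yaw ; prints offset share and dr share from pose (p,T)"""
    for w in wps:
        o=T.T@(np.array(w[:3])-p)/.3; d=R.from_matrix(T.T@rot(w[3])).as_rotvec(degrees=True)/60
        print(w,'off',o.round(4).tolist(),'dr',d.round(4).tolist())
def now():
    from rig import r
    s=r.read_state();T=R.from_rotvec(s['eef_rot']).as_matrix()
    print('t',round(s['time'],2),'tcp',s['tcp_pos'].round(4),'yaw',yawof(T).round(2),'q',s['qpos'].round(2),'gap',round(s['finger_gap'],4),'grip',round(s['grip_force'],1),'F',s['ft_force'].round(1))
    return s['tcp_pos'],T
E
python3 - <<'E'
from h import *
p,T=now()
plan(p,T,[(.37,.36,.22,80)])
plan(np.array([.37,.36,.22]),rot(80),[(.44,.13,.24,95)])
plan(np.array([.44,.13,.24]),rot(95),[(.46,-.08,.25,95)])
E
```

```text
t 0.15 tcp [0.2478 0.5736 0.2099] yaw 66.63 q [ 1.06  0.49  1.56 -0.    1.09 -0.11] gap 0.0857 grip 0.0 F [-0.5  0.4 -0.4]Traceback (most recent call last):
  File "<stdin>", line 3, in <module>
  File "h.py", line 25, in plan
    o=T.T@(np.array(w[:3])-p)/.3; d=R.from_matrix(T.T@rot(w[3])).as_rotvec(degrees=True)/60
                                    ~~~~~~~~~~~~~^^^^^^^^^^^^^^^
  File "scipy/spatial/transform/_rotation.pyx", line 1143, in scipy.spatial.transform._rotation.Rotation.from_matrix
ValueError: Non-positive determinant (left-handed or null coordinate frame) in rotation matrix 0: [[-9.72899015e-01  2.31230409e-01 -7.26169686e-05]
 [ 2.31230275e-01  9.72898707e-01  8.16410804e-04]
 [-2.59427959e-04 -7.77494025e-04  9.99999664e-01]].
```

```bash
sed -i 's/return np.array(\[\[s,c,0\],\[-c,s,0\]/return np.array([[-s,c,0],[c,s,0]/' h.py; python3 - <<'E'
from h import *
p,T=now()
plan(p,T,[(.37,.36,.22,80)])
plan(np.array([.37,.36,.22]),rot(80),[(.44,.13,.24,95)])
plan(np.array([.44,.13,.24]),rot(95),[(.46,-.08,.25,95)])
E
```

```text
t 0.15 tcp [0.2478 0.5736 0.2099] yaw 66.63 q [ 1.06  0.49  1.56 -0.    1.09 -0.11] gap 0.0857 grip 0.0 F [-0.5  0.4 -0.4]
(0.37, 0.36, 0.22, 80) off [-0.6563, -0.492, -0.0335] dr [-0.0008, -0.0002, -0.2228]
(0.44, 0.13, 0.24, 95) off [-0.3629, -0.7145, -0.0667] dr [0.0, 0.0, -0.25]
(0.46, -0.08, 0.25, 95) off [-0.0054, -0.7031, -0.0333] dr [0.0, 0.0, 0.0]
```

move_arm --offset '[[-0.66, -0.49, -0.03], [-0.66, -0.49, -0.03], [-0.66, -0.49, -0.03], [-0.66, -0.49, -0.03], [-0.66, -0.49, -0.03]]' --dr '[[0, 0, -0.22], [0, 0, -0.22], [0, 0, -0.22], [0, 0, -0.22], [0, 0, -0.22]]' --claw '[50, 50, 50, 50, 50]'

```text
time: 0.57
tcp_pos: [0.3523, 0.3921, 0.2179]
eef_rot: [-0.277, -3.129, 0.0]
ft_force: [0.9, 1.7, 0.3]
finger_gap: 0.0497
grip_force: 0.0
```

```bash
python3 - <<'E'
from h import *
p,T=now()
plan(p,T,[(.42,.18,.23,90),(.45,.12,.24,95)])
plan(np.array([.42,.18,.23]),rot(90),[(.46,-.08,.25,95)])
E
```

```text
t 0.57 tcp [0.3523 0.3921 0.2179] yaw 79.87 q [ 0.71  0.34  1.79  0.    1.01 -0.68] gap 0.0497 grip 0.0 F [0.9 1.7 0.3]
(0.42, 0.18, 0.23, 90) off [-0.3465, -0.6564, -0.0405] dr [-0.0001, -0.0001, -0.1688]
(0.45, 0.12, 0.24, 95) off [-0.4801, -0.8357, -0.0738] dr [-0.0001, -0.0001, -0.2521]
(0.46, -0.08, 0.25, 95) off [-0.1333, -0.8667, -0.0667] dr [0.0, 0.0, -0.0833]
```

move_arm --offset '[[-0.35, -0.66, -0.04], [-0.35, -0.66, -0.04], [-0.35, -0.66, -0.04], [-0.35, -0.66, -0.04], [-0.35, -0.66, -0.04]]' --dr '[[0, 0, -0.17], [0, 0, -0.17], [0, 0, -0.17], [0, 0, -0.17], [0, 0, -0.17]]' --claw '[50, 50, 50, 50, 50]'

```text
time: 0.98
tcp_pos: [0.4144, 0.1972, 0.229]
eef_rot: [-0.001, 3.141, 0.0]
ft_force: [1.2, -0.1, -0.1]
finger_gap: 0.05
grip_force: 0.0
```

move_arm --offset '[[-0.1, -0.7, -0.06], [-0.13, -0.86, -0.06], [-0.13, -0.86, -0.06], [-0.13, -0.86, -0.06], [-0.13, -0.86, -0.06]]' --dr '[[0, 0, -0.08], [0, 0, -0.08], [0, 0, -0.08], [0, 0, -0.08], [0, 0, -0.08]]' --claw '[50, 50, 50, 50, 50]'

```text
time: 1.4
tcp_pos: [0.4452, -0.0084, 0.2435]
eef_rot: [-0.133, 3.139, 0.0]
ft_force: [1.6, -0.1, -0.7]
finger_gap: 0.0501
grip_force: 0.0
```

move_arm --offset '[[0, -0.2, 0], [0, -0.2, 0], [0, -0.2, 0]]' --dr '[[0, 0, 0], [0, 0, 0], [0, 0, 0]]' --claw '[50, 50, 50]'

```text
time: 1.65
tcp_pos: [0.4508, -0.0695, 0.2431]
eef_rot: [-0.126, 3.139, -0.001]
ft_force: [-1.2, 0.3, 0.4]
finger_gap: 0.0499
grip_force: 0.0
```

```bash
python3 - <<'E'
from h import *
from rig import r
import pickle
now();i=r.camera_info('wrist');im=r.camera('wrist')
pickle.dump(i,open('w1.pkl','wb'));cv2.imwrite('pics/w1.png',im[:,:,::-1])
crop(im[:,:,::-1],0,0,640,480,1.25,'pics/w1b.png')
E
```

```text
t 1.65 tcp [ 0.4508 -0.0695  0.2431] yaw 94.61 q [-0.3   0.21  1.91 -0.    1.02 -1.95] gap 0.0499 grip 0.0 F [-1.2  0.3  0.4]
```

View pics/w1b.png

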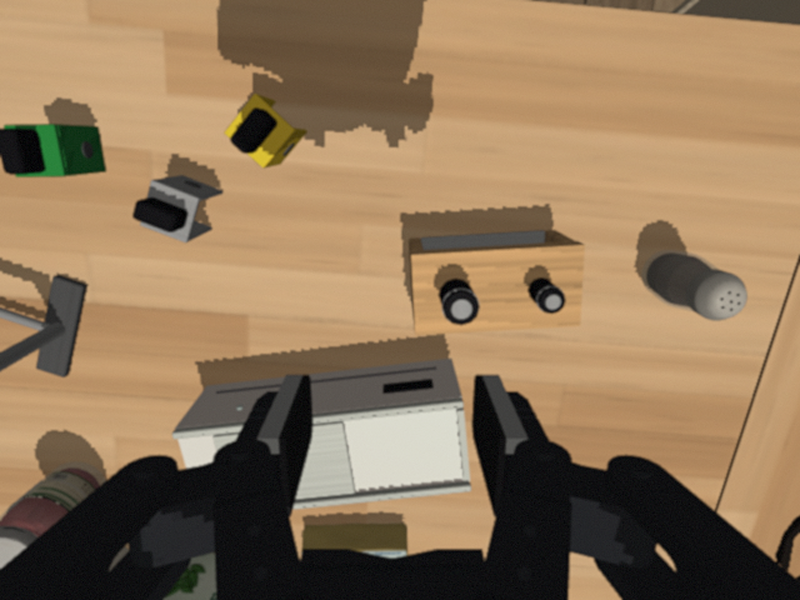

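The wrist view (scaled 1.25x) shows the large probe top at (461,306), the small one at (551,299), and stand top corners at (411,250), (583,244), (581,324) and (415,332). The dock's corner is at (465,402)/(470,490), and the grey clip is near (170,210).

```bash
python3 - <<'E'
from fit import *
import pickle
W=pickle.load(open('w1.pkl','rb'));w=lambda u,v:((u+.5)/1.25-.5,(v+.5)/1.25-.5)
print('large top',onz(W,w(461,306),.098),'small',onz(W,w(551,299),.094))
for n,a,b,c in(('small top',(198,84),(249,461),(551,299)),('large top',(281,98),(264,397),(461,306))):
    print(n,tri([(S,sc(*a)),(D,si(*b)),(W,w(*c))]))
for p in((411,250),(583,244),(581,324),(415,332)):print('stand',onz(W,w(*p),.064).round(4))
for p in((467,402),(470,490),(175,434)):print('dock',onz(W,w(*p),.077).round(4))
print('plate edge',onz(W,w(345,421),.075),onz(W,w(356,491),.075))
x=fit([(W,w(411,250),(-.03,-.06,.064)),(W,w(583,244),(-.03,.06,.064)),(W,w(581,324),(.03,.06,.064)),(W,w(415,332),(.03,-.06,.064))],[.47,0,.1],name='stand')
for nm,xy in(('d',(.6123,-.1099,.2023)),):
    c,s=np.cos(xy[2]),np.sin(xy[2])
    for l in((-.04,.11,.077),(.04,.11,.077),(-.04,-.11,.077)):
        q=np.array([xy[0]+c*l[0]-s*l[1],xy[1]+s*l[0]+c*l[1],.077]);print('dock expect',q.round(4),(proj(W,q)*1.25).round(0))
im=cv2.imread('pics/w1.png');crop(im,80,120,120,90,6,'pics/w1c.png')
E
```

```text
large top [ 0.4708081  -0.02367127  0.098     ] small [0.4624845  0.03490596 0.094     ]
small top [0.46432457 0.03542856 0.09404537]
large top [ 0.47273439 -0.02350047  0.09846648]
stand [ 0.4438 -0.0575  0.064 ]
stand [0.4299 0.0605 0.064 ]
stand [0.4881 0.0706 0.064 ]
stand [ 0.5042 -0.0489  0.064 ]
dock [ 0.5509 -0.0065  0.077 ]
dock [0.6272 0.0056 0.077 ]
dock [ 0.5957 -0.2218  0.077 ]
plate edge [ 0.5753561  -0.09517723  0.075     ] [ 0.63709214 -0.08318093  0.075     ]
stand x,y,yaw,z [ 0.4669  0.0064  0.1318 -0.0012] res [[0.3, 1.1], [1.2, -0.9], [-1.5, 0.1], [-0.4, -0.2]]
dock expect [ 0.551  -0.0102  0.077 ] [[462. 402.]]
dock expect [0.6294 0.0059 0.077 ] [[470. 492.]]
dock expect [ 0.5952 -0.2257  0.077 ] [[170. 433.]]
```

View pics/w1c.png

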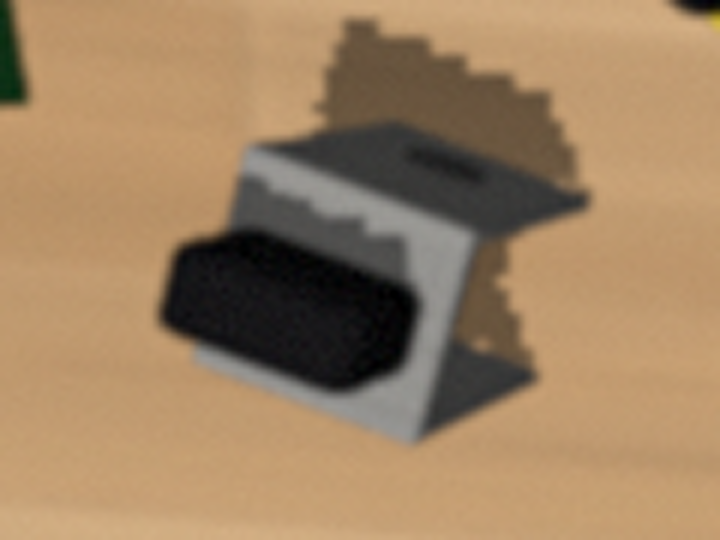

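The enlarged crop shows the grey clip's plate corners at (247,150), (475,235), (415,440) and (195,358), with its legs hanging from the first and opposite edges.

```bash
python3 - <<'E'
from fit import *
import pickle
W=pickle.load(open('w1.pkl','rb'));w=lambda u,v:(80+(u+.5)/6-.5,120+(v+.5)/6-.5)
fit([(W,w(247,150),(-.017,-.017,.054)),(W,w(475,235),(-.017,.017,.054)),(W,w(415,440),(.017,.017,.054)),(W,w(195,358),(.017,-.017,.054)),(W,w(590,198),(-.017,.017,0)),(W,w(537,377),(.017,.017,0)),
(S,sc(513,291),(0,0,.066)),(D,si(382,273),(0,0,.066))],[.43,-.22,-.3],name='clip')
p,T=now()
plan(p,T,[(.617,-.138,.20,101.6)])
plan(np.array([.617,-.138,.2]),rot(101.6),[(.617,-.138,.094,101.6)])
E
```

```text
clip x,y,yaw,z [ 0.4327 -0.2282 -0.3021 -0.0008] res [[-0.3, -1.5], [0.2, -0.6], [-0.0, 1.2], [-0.9, 0.6], [0.9, -0.3], [0.4, 1.4], [0.4, 0.5], [0.7, 0.5]]
t 1.7 tcp [ 0.4504 -0.0678  0.2431] yaw 94.64 q [-0.29  0.21  1.91  0.    1.02 -1.95] gap 0.0499 grip 0.0 F [-0.2  0.5  0. ]
(0.617, -0.138, 0.2, 101.6) off [-0.5345, -0.2782, 0.1434] dr [0.0002, -0.0003, -0.116]
(0.617, -0.138, 0.094, 101.6) off [0.0, 0.0, 0.3533] dr [0.0, 0.0, 0.0]
```

move_arm --offset '[[-0.53, -0.28, 0.14], [-0.53, -0.28, 0.14], [-0.53, -0.28, 0.14], [-0.53, -0.28, 0.14], [-0.53, -0.28, 0.14]]' --dr '[[0, 0, -0.116], [0, 0, -0.116], [0, 0, -0.116], [0, 0, -0.116], [0, 0, -0.116]]' --claw '[50, 50, 50, 50, 50]'

```text
time: 2.12
tcp_pos: [0.6191, -0.1366, 0.1993]
eef_rot: [0.324, -3.124, -0.001]
ft_force: [-1.3, 0.6, -0.0]
finger_gap: 0.0496
grip_force: 0.0
```

move_arm --offset '[[0, 0, 0], [0, 0, 0]]' --dr '[[0, 0, 0], [0, 0, 0]]' --claw '[50, 50]'

```text
time: 2.28
tcp_pos: [0.6161, -0.1352, 0.2002]
eef_rot: [0.324, -3.123, -0.002]
ft_force: [-0.6, 0.5, -0.7]
finger_gap: 0.0501
grip_force: 0.0
```

```bash
python3 - <<'E'
from h import *
from rig import r
import pickle
p,T=now();i=r.camera_info('wrist');im=r.camera('wrist')
pickle.dump(i,open('w2.pkl','wb'));cv2.imwrite('pics/w2.png',im[:,:,::-1])
crop(im[:,:,::-1],0,0,640,480,1.25,'pics/w2b.png')
print(proj(i,[[.617,-.138,.099],[.617,-.138,.075]])*1.25)
plan(p,T,[(.617,-.138,.094,101.6)])
E
```

```text
t 2.28 tcp [ 0.6161 -0.1352  0.2002] yaw 101.85 q [-0.32  0.51  1.55  0.    1.08 -2.1 ] gap 0.0501 grip 0.0 F [-0.6  0.5 -0.7]
[[387.04394031 291.04418883]
 [387.35711022 279.5893349 ]]
(0.617, -0.138, 0.094, 101.6) off [-0.0018, -0.0101, 0.3538] dr [0.0012, -0.0017, 0.0042]
```

View pics/w2b.png

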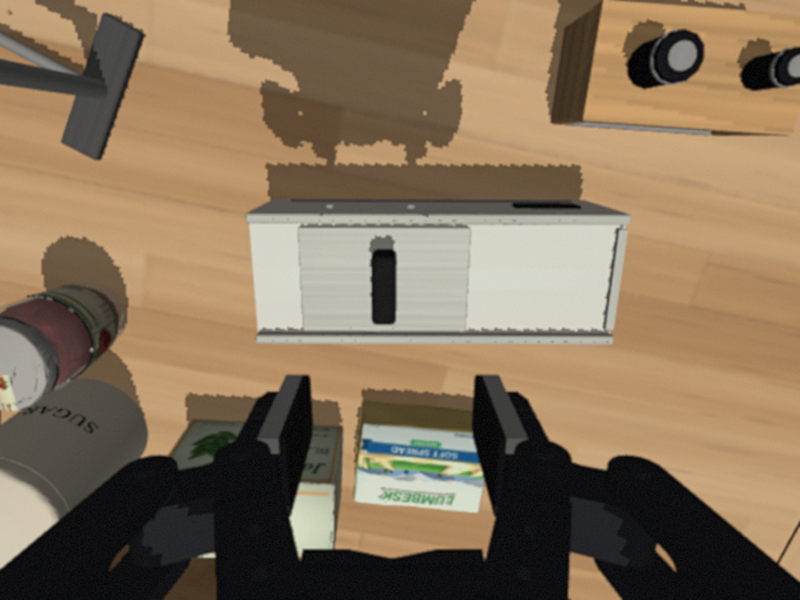

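The wrist view shows the tab's top at (385,288), dock rail corners at (248,214), (629,214), (612,342) and (258,342), and the probe tops at (683,54) and (793,67).

```bash
python3 - <<'E'
from fit import *
import pickle
W=pickle.load(open('w2.pkl','rb'));w=lambda u,v:((u+.5)/1.25-.5,(v+.5)/1.25-.5)
d=fit([(W,w(248,214),(-.04,-.11,.077)),(W,w(629,214),(-.04,.11,.077)),(W,w(612,342),(.04,.11,.077)),(W,w(258,342),(.04,-.11,.077))],[.61,-.11,.2],name='dock')
t=onz(W,w(385,288),.099);print('tab',t)
c,s=np.cos(d[2]),np.sin(d[2]);print('tab local',np.array([[c,s],[-s,c]])@(t[:2]-d[:2]))
for n,y in(('L',-.065),('S',-.015),('tab end',.06)):print(n,d[0]-s*y,d[1]+c*y)
print('probes',onz(W,w(683,54),.098),onz(W,w(793,67),.094))
E
```

```text
dock x,y,yaw,z [ 0.612  -0.1088  0.2081 -0.0044] res [[-0.2, -0.3], [0.3, -0.3], [-0.6, 0.3], [0.6, 0.4]]
tab [ 0.61547125 -0.13953378  0.099     ]
tab local [-0.00299349 -0.0307432 ]
L 0.6254786321976429 -0.17243273696877756
S 0.6151471122200364 -0.12351178343195125
tab end 0.5996498322536266 -0.05013035312671181
probes [ 0.47141053 -0.02296131  0.098     ] [0.46465214 0.03414516 0.094     ]
```

move_arm --offset '[[0, -0.011, 0.15], [0, -0.011, 0.28], [0, -0.011, 0.354], [0, -0.011, 0.354], [0, -0.011, 0.354]]' --dr '[[0, 0, 0], [0, 0, 0], [0, 0, 0], [0, 0, 0], [0, 0, 0]]' --claw '[50, 50, 50, 50, 40]'

```text
time: 2.75
tcp_pos: [0.6162, -0.1389, 0.0957]
eef_rot: [0.324, -3.124, -0.001]
ft_force: [0.4, 0.2, 1.3]
finger_gap: 0.0405
grip_force: 0.0
```

move_arm --offset '[[0, 0, 0], [0, 0, 0], [0, 0, 0], [0, 0, 0], [0, 0, 0]]' --dr '[[0, 0, 0], [0, 0, 0], [0, 0, 0], [0, 0, 0], [0, 0, 0]]' --claw '[8, 8, 8, 8, 8]' --squeeze 25

```text
time: 3.17
tcp_pos: [0.6169, -0.1397, 0.096]
eef_rot: [-0.323, 3.124, -0.001]
ft_force: [-0.1, 0.2, 0.9]
finger_gap: 0.0077
grip_force: 0.0
```

The fingers closed to 7.7 mm with no grip force, so the tab wasn't between them. I'll look before going on.

```bash
python3 - <<'E'
from h import *
from rig import r
p,T=now()
a=r.camera('side')[:,:,::-1];b=r.camera('scene')[:,:,::-1];c=r.camera('wrist')[:,:,::-1]
f=lambda im,x,y,w,h,W,H:cv2.resize(im[y:y+h,x:x+w],(W,H),interpolation=cv2.INTER_CUBIC)
m=np.zeros((600,800,3),np.uint8)
m[:300,:400]=f(a,230,190,120,90,400,300);m[:300,400:]=f(b,280,190,120,90,400,300)
m[300:,:400]=f(c,120,180,400,300,400,300)
cv2.imwrite('pics/m1.png',m)
E
```

```text
t 3.17 tcp [ 0.6169 -0.1397  0.096 ] yaw 101.8 q [-0.33  0.63  1.65  0.    0.86 -2.1 ] gap 0.0077 grip 0.0 F [-0.1  0.2  0.9]
```

View pics/m1.png

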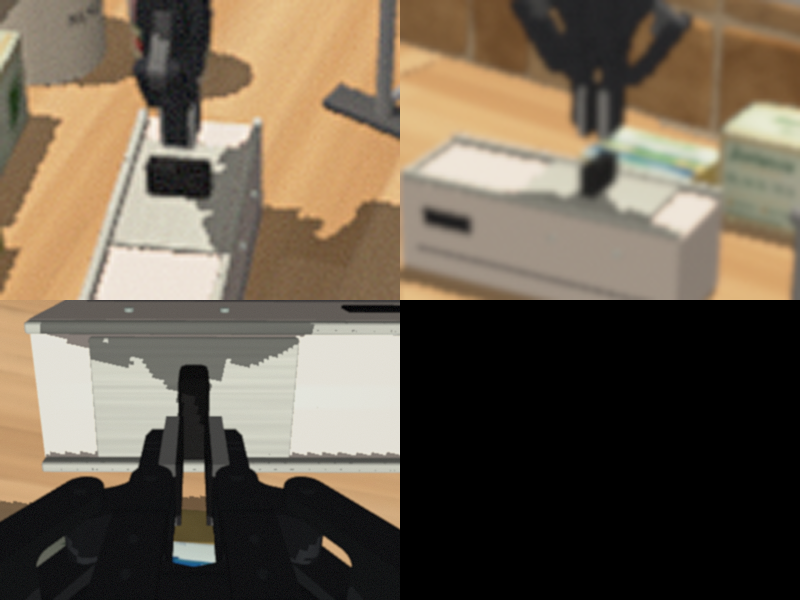

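```bash
python3 - <<'E'
from fit import *
s=lambda u,v:(280+u*.3,190+v*.3);d=lambda u,v:(230+u*.3,190+v*.3)
print('tip',tri([(S,s(197,133)),(D,d(180,147))]))
print('tab top',tri([(S,s(200,153)),(D,d(180,162))]), 'tab bottom',tri([(S,s(198,190)),(D,d(180,192))]))
print('proj tcp+14', proj(S,[.6169,-.1397,.082]),proj(D,[.6169,-.1397,.082]))
E
```

```text
tip [ 0.61764875 -0.13651564  0.11515529]
tab top [ 0.61885707 -0.13907793  0.10079004] tab bottom [ 0.61888408 -0.13979308  0.07431335]
proj tcp+14 [[339.07271841 244.11673659]] [[284.90723732 245.13371116]]
```

The scene and side views put the real fingertip about 19 mm above the reported TCP, so the tip offset in the text doesn't match what I see. I'll go lower in small steps and check by contact.

move_arm --offset '[[0, 0, 0], [0, 0, 0], [0, 0, 0.05], [0, 0, 0.1], [0, 0, 0.1]]' --dr '[[0, 0, 0], [0, 0, 0], [0, 0, 0], [0, 0, 0], [0, 0, 0]]' --claw '[40, 40, 40, 40, 40]'

```text
time: 3.73
tcp_pos: [0.6155, -0.1393, 0.0627]
eef_rot: [0.322, -3.122, -0.003]
ft_force: [-1.0, -0.0, -0.5]
finger_gap: 0.0402
grip_force: 0.0
```

move_arm --offset '[[0, 0, 0], [0, 0, 0], [0, 0, 0], [0, 0, 0], [0, 0, 0]]' --dr '[[0, 0, 0], [0, 0, 0], [0, 0, 0], [0, 0, 0], [0, 0, 0]]' --claw '[8, 8, 8, 8, 8]'

```text
time: 4.15
tcp_pos: [0.6171, -0.1398, 0.0659]
eef_rot: [-0.323, 3.124, -0.001]
ft_force: [-0.9, 0.4, 3.5]
finger_gap: 0.0133
grip_force: 28.1
```

Gripped: 13.3 mm opening, 28 N. Now I'll slide the shutter along +y.

move_arm --offset '[[0, 0.06, 0], [0, 0.12, 0], [0, 0.18, 0], [0, 0.23, 0], [0, 0.27, 0]]' --dr '[[0, 0, 0], [0, 0, 0], [0, 0, 0], [0, 0, 0], [0, 0, 0]]' --claw '[8, 8, 8, 8, 8]' --squeeze 40

```text
time: 4.57
tcp_pos: [0.6005, -0.0591, 0.0659]
eef_rot: [-0.323, 3.123, -0.001]
ft_force: [1.4, -1.5, 5.5]
finger_gap: 0.0125
grip_force: 44.0
```

move_arm --offset '[[0, 0.01, 0], [0, 0.02, 0], [0, 0.03, 0], [0, 0.04, 0], [0, 0.04, 0]]' --dr '[[0, 0, 0], [0, 0, 0], [0, 0, 0], [0, 0, 0], [0, 0, 0]]' --claw '[8, 8, 8, 8, 8]'

```text
time: 4.98
tcp_pos: [0.5988, -0.0504, 0.0659]
eef_rot: [-0.324, 3.122, -0.006]
ft_force: [1.7, -16.4, 4.5]
finger_gap: 0.0127
grip_force: 43.9
```

The end stop was reached: 16 N at TCP y = -0.050, where I predicted it. Releasing and rising.

move_arm --offset '[[0, 0, 0], [0, 0, 0], [0, 0, 0], [0, 0, -0.1], [0, 0, -0.2]]' --dr '[[0, 0, 0], [0, 0, 0], [0, 0, 0], [0, 0, 0], [0, 0, 0]]' --claw '[45, 45, 45, 45, 45]'

```text
time: 5.4
tcp_pos: [0.5965, -0.048, 0.1243]
eef_rot: [0.323, -3.121, -0.002]
ft_force: [0.8, 0.4, 0.3]
finger_gap: 0.0447
grip_force: 0.0
```

move_arm --offset '[[0, 0, -0.14], [0, 0, -0.22], [0, 0, -0.22]]' --dr '[[0, 0, 0], [0, 0, 0], [0, 0, 0]]' --claw '[45, 45, 45]'

```text
time: 5.65
tcp_pos: [0.5994, -0.0484, 0.1965]
eef_rot: [-0.323, 3.117, -0.003]
ft_force: [-0.7, 0.9, -0.2]
finger_gap: 0.0448
grip_force: 0.0
```

```bash
python3 - <<'E'
from h import *
p,T=now()
plan(p,T,[(.4715,-.0233,.19,101.8)])
E
```

```text
t 5.65 tcp [ 0.5994 -0.0484  0.1965] yaw 101.82 q [-0.19  0.47  1.64  0.    1.02 -1.97] gap 0.0448 grip 0.0 F [-0.7  0.9 -0.2]
(0.4715, -0.0233, 0.19, 101.8) off [0.4004, 0.1694, 0.0181] dr [-0.0026, 0.007, 0.0004]
```

move_arm --offset '[[0.14, 0.06, 0.02], [0.27, 0.115, 0.02], [0.4, 0.169, 0.02], [0.4, 0.169, 0.02], [0.4, 0.169, 0.02]]' --dr '[[0, 0, 0], [0, 0, 0], [0, 0, 0], [0, 0, 0], [0, 0, 0]]' --claw '[45, 45, 45, 45, 45]'

```text
time: 6.07
tcp_pos: [0.4677, -0.0227, 0.185]
eef_rot: [0.324, -3.124, -0.001]
ft_force: [0.8, -0.4, 0.4]
finger_gap: 0.0452
grip_force: 0.0
```

move_arm --offset '[[0, 0, 0], [0, 0, 0], [0, 0, 0]]' --dr '[[0, 0, 0], [0, 0, 0], [0, 0, 0]]' --claw '[45, 45, 45]'

```text
time: 6.32
tcp_pos: [0.4709, -0.0237, 0.1848]
eef_rot: [-0.323, 3.125, 0.0]
ft_force: [-0.0, 0.2, -0.5]
finger_gap: 0.0447
grip_force: 0.0
```

```bash
python3 - <<'E'
from h import *
from rig import r
import pickle
p,T=now();i=r.camera_info('wrist');im=r.camera('wrist')
pickle.dump(i,open('w3.pkl','wb'));cv2.imwrite('pics/w3.png',im[:,:,::-1])
pr=lambda n,x,y,z:print(n,proj(i,[[x,y,z]]).round(1))
pr('large',.4715,-.0233,.098);pr('small',.4642,.0346,.094);pr('tcp',*p)
plan(p,T,[(.4715,-.0233,.061,101.8)])
# dark blobs
g=cv2.cvtColor(im,cv2.COLOR_RGB2GRAY)
c=proj(i,[[.4715,-.0233,.098],[.4642,.0346,.094]])
o=[]
for k in c:
    x,y=int(k[0])-50,int(k[1])-37
    x=max(0,min(540,x));y=max(0,min(405,y));o.append(cv2.resize(im[y:y+75,x:x+100,::-1],None,fx=4,fy=4,interpolation=cv2.INTER_CUBIC));print('origin',x,y)
m=np.zeros((600,800,3),np.uint8);m[:300,:400]=o[0];m[:300,400:]=o[1];m[300:,:400]=cv2.resize(im[:,:,::-1],(400,300))
s=r.camera('side')[:,:,::-1];m[300:,400:]=cv2.resize(s[170:320,210:410],(400,300),interpolation=cv2.INTER_CUBIC)
cv2.imwrite('pics/m2.png',m)
E
```

```text
t 6.32 tcp [ 0.4709 -0.0237  0.1848] yaw 101.79 q [-0.19  0.31  1.95  0.    0.88 -1.97] gap 0.0447 grip 0.0 F [-0.   0.2 -0.5]
large [[314.5 239.3]]
small [[401.8 244.3]]
tcp [[314.3 296.3]]
(0.4715, -0.0233, 0.061, 101.8) off [-0.0022, 0.0009, 0.4126] dr [0.0001, 0.0001, -0.0001]
origin 264 202
origin 351 207
```

View pics/m2.png

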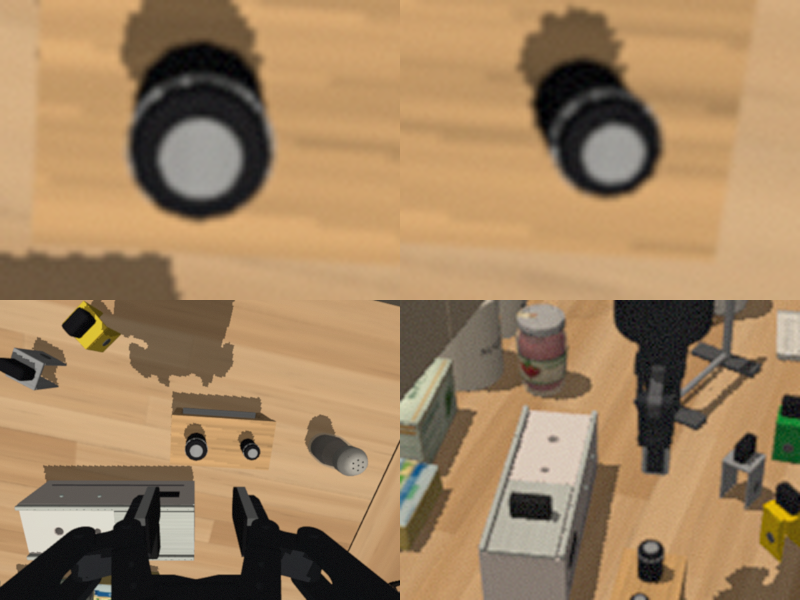

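The montage shows the shutter fully open with both sockets visible. The large probe's disc is at wrist px (314,241.5), the small one's at (404,245.7), and the large socket is around (94,370). In the side view the fingertip is at (337.5,255) and the sockets at (286.5,240) and (282.5,254.5).

```bash
python3 - <<'E'
from fit import *
import pickle
W=pickle.load(open('w3.pkl','rb'))
print('L',onz(W,(314,241.5),.098),'S',onz(W,(404,245.7),.094),'Lsock',onz(W,(94.4,369.6),.07))
print('side socks',onz(D,(286.5,240),.07),onz(D,(282.5,254.5),.07))
for z in(.185,.195,.2,.205,.21): print(z,proj(D,[.4709,-.0237,z]))
im=cv2.imread('pics/w3.png');g=cv2.cvtColor(im,cv2.COLOR_BGR2GRAY)
# refine probe discs and socket
for n,x,y,w,h in(('L',304,232,22,20),('S',395,238,18,16)):
    q=g[y:y+h,x:x+w]>110;m=cv2.moments(q.astype(np.uint8));print(n,x+m['m10']/m['m00'],y+m['m01']/m['m00'],m['m00'])
q=(g[355:385,80:112]<130).astype(np.uint8);m=cv2.moments(q);print('sock',80+m['m10']/m['m00'],355+m['m01']/m['m00'],m['m00'])
E
```

```text
L [ 0.47304512 -0.02329035  0.098     ] S [0.46482469 0.0363171  0.094     ] Lsock [ 0.62487595 -0.17270471  0.07      ]
side socks [ 0.62575689 -0.1701356   0.07      ] [ 0.6162884  -0.12388929  0.07      ]
0.185 [[338.60219305 256.79715934]]
0.195 [[338.77792234 252.22764983]]
0.2 [[338.86670117 249.91912326]]
0.205 [[338.95609796 247.5945282 ]]
0.21 [[339.04611916 245.25369629]]
L 313.6045751633987 241.15686274509804 306.0
S 404.0903614457831 245.16867469879517 166.0
sock 100.43307086614173 375.0275590551181 254.0
```

move_arm --offset '[[-0.005, 0, 0.12], [-0.005, 0, 0.24], [-0.005, 0, 0.34], [-0.005, 0, 0.4], [-0.005, 0, 0.41]]' --dr '[[0, 0, 0], [0, 0, 0], [0, 0, 0], [0, 0, 0], [0, 0, 0]]' --claw '[45, 45, 45, 45, 45]'

```text
time: 6.83
tcp_pos: [0.4703, -0.0231, 0.0591]
eef_rot: [0.322, -3.12, -0.002]
ft_force: [0.4, -0.1, -1.0]
finger_gap: 0.0447
grip_force: 0.0
```

move_arm --offset '[[0, 0, 0.02], [0, 0, 0.035], [0, 0, 0.035]]' --dr '[[0, 0, 0], [0, 0, 0], [0, 0, 0]]' --claw '[45, 45, 45]'

```text
time: 7.08
tcp_pos: [0.4717, -0.0233, 0.0518]
eef_rot: [-0.323, 3.124, -0.0]
ft_force: [-0.2, 0.2, 0.2]
finger_gap: 0.0452
grip_force: 0.0
```

move_arm --offset '[[0, 0, 0], [0, 0, 0], [0, 0, 0], [0, 0, 0], [0, 0, 0]]' --dr '[[0, 0, 0], [0, 0, 0], [0, 0, 0], [0, 0, 0], [0, 0, 0]]' --claw '[15, 15, 15, 15, 15]' --squeeze 30

```text
time: 7.5
tcp_pos: [0.4718, -0.0233, 0.0525]
eef_rot: [-0.323, 3.123, -0.001]
ft_force: [-2.6, -0.6, 6.3]
finger_gap: 0.0226
grip_force: 29.4
```

Large probe gripped. Lifting.

move_arm --offset '[[0, 0, -0.05], [0, 0, -0.13], [0, 0, -0.22], [0, 0, -0.31], [0, 0, -0.34]]' --dr '[[0, 0, 0], [0, 0, 0], [0, 0, 0], [0, 0, 0], [0, 0, 0]]' --claw '[15, 15, 15, 15, 15]' --squeeze 40

```text
time: 7.92
tcp_pos: [0.4724, -0.0234, 0.1571]
eef_rot: [-0.322, 3.12, -0.002]
ft_force: [0.2, 0.5, -0.4]
finger_gap: 0.0225
grip_force: 39.4
```

```bash
python3 - <<'E'
from h import *
p,T=now()
print(np.degrees(R.from_matrix(rot(101.8).T@T).as_rotvec()))
plan(p,T,[(.6252-.0007,-.1724,.155,101.8)])
E
```

```text
t 7.92 tcp [ 0.4724 -0.0234  0.1571] yaw 101.8 q [-0.19  0.35  1.99  0.    0.8  -1.97] gap 0.0225 grip 39.4 F [ 0.2  0.5 -0.4]
[ 0.10189443 -0.26000159  0.00094168]
(0.6244999999999999, -0.1724, 0.155, 101.8) off [-0.3948, -0.5899, 0.0099] dr [-0.0017, 0.0043, -0.0]
```

move_arm --offset '[[-0.08, -0.11, 0], [-0.16, -0.23, 0], [-0.24, -0.35, 0], [-0.31, -0.47, 0], [-0.395, -0.59, 0]]' --dr '[[0, 0, 0], [0, 0, 0], [0, 0, 0], [0, 0, 0], [0, 0, 0]]' --claw '[15, 15, 15, 15, 15]'

```text
time: 8.33
tcp_pos: [0.6202, -0.1701, 0.1533]
eef_rot: [0.323, -3.125, -0.0]
ft_force: [0.2, 1.3, 0.2]
finger_gap: 0.0225
grip_force: 39.5
```

move_arm --offset '[[0, 0, 0], [0, 0, 0], [0, 0, 0], [0, 0, 0], [0, 0, 0]]' --dr '[[0, 0, 0], [0, 0, 0], [0, 0, 0], [0, 0, 0], [0, 0, 0]]' --claw '[15, 15, 15, 15, 15]'

```text
time: 8.75
tcp_pos: [0.6189, -0.1675, 0.1539]
eef_rot: [0.324, -3.125, -0.0]
ft_force: [0.5, -0.2, -0.2]
finger_gap: 0.0227
grip_force: 39.5
```

```bash
python3 - <<'E'
from h import *
from rig import r
import pickle
p,T=now()
plan(p,T,[(.6252-.0007,-.1724,.122,101.8)])
i=r.camera_info('wrist');im=r.camera('wrist');cv2.imwrite('pics/w4.png',im[:,:,::-1]);pickle.dump(i,open('w4.pkl','wb'))
g=cv2.cvtColor(im,cv2.COLOR_RGB2GRAY)
# small socket: dark blob in white dock top
x,y=proj(i,[[.6153,-.1236,.07]])[0];x0,y0=int(x)-14,int(y)-14;q=g[y0:y0+28,x0:x0+28];print('pred small',x,y)
print(q[::2,::2])
E
```

```text
t 8.75 tcp [ 0.6189 -0.1675  0.1539] yaw 101.84 q [-0.37  0.57  1.58  0.    0.99 -2.14] gap 0.0227 grip 39.5 F [ 0.5 -0.2 -0.2]
(0.6244999999999999, -0.1724, 0.122, 101.8) off [-0.015, -0.0199, 0.1063] dr [0.0002, -0.0, 0.0007]
pred small 381.22815156149494 247.8970914817928
[[228 229 228 228 227 227 229 227 227 228 228 227 227 228]
 [228 228 227 228 228 228 228 228 228 229 228 228 228 227]
 [231 231 230 230 230 230 230 230 230 229 229 230 229 230]
 [231 230 231 231 231 232 230 229 230 231 231 230 230 230]
 [231 231 231 232 229 195 150 135 162 213 231 231 231 230]
 [231 231 233 230 188 110  91  87  85 130 217 230 230 231]
 [231 231 232 222 127  92  93  91  86  86 180 229 231 230]
 [232 232 231 209 106  93  95  93  90  90 175 228 230 230]
 [231 231 231 219 139  94  94  95  89 115 190 230 230 231]
 [231 230 230 229 181 128 106  98 120 168 220 231 229 230]
 [230 231 231 231 228 202 179 174 193 225 231 230 230 230]
 [230 230 230 230 230 231 228 228 230 230 230 230 231 230]
 [230 229 229 230 229 229 230 229 229 229 229 229 229 228]
 [229 229 228 228 229 229 228 227 227 227 227 228 228 227]]
```

move_arm --offset '[[-0.014, -0.02, 0.03], [-0.014, -0.02, 0.07], [-0.014, -0.02, 0.106], [-0.014, -0.02, 0.106], [-0.014, -0.02, 0.106]]' --dr '[[0, 0, 0], [0, 0, 0], [0, 0, 0], [0, 0, 0], [0, 0, 0]]' --claw '[15, 15, 15, 15, 15]'

```text
time: 9.22
tcp_pos: [0.6242, -0.1732, 0.1205]
eef_rot: [0.322, -3.123, -0.002]
ft_force: [-0.9, 0.0, -0.7]
finger_gap: 0.0228
grip_force: 39.5
```

move_arm --offset '[[0, 0, 0.01], [0, 0, 0.02], [0, 0, 0.03], [0, 0, 0.04], [0, 0, 0.05]]' --dr '[[0, 0, 0], [0, 0, 0], [0, 0, 0], [0, 0, 0], [0, 0, 0]]' --claw '[15, 15, 15, 15, 15]'

```text
time: 9.63
tcp_pos: [0.6247, -0.1734, 0.1066]
eef_rot: [-0.323, 3.125, 0.0]
ft_force: [1.0, 0.3, -1.0]
finger_gap: 0.0222
grip_force: 39.5
```

The foot is in the socket with no resistance. Continuing down.

move_arm --offset '[[0, 0, 0.03], [0, 0, 0.06], [0, 0, 0.09], [0, 0, 0.12], [0, 0, 0.145]]' --dr '[[0, 0, 0], [0, 0, 0], [0, 0, 0], [0, 0, 0], [0, 0, 0]]' --claw '[15, 15, 15, 15, 15]'

```text
time: 10.05
tcp_pos: [0.6245, -0.1733, 0.0619]
eef_rot: [0.323, -3.124, -0.001]
ft_force: [0.0, -0.3, -0.3]
finger_gap: 0.0226
grip_force: 39.5
```

move_arm --offset '[[0, 0, 0.007], [0, 0, 0.014], [0, 0, 0.021], [0, 0, 0.021]]' --dr '[[0, 0, 0], [0, 0, 0], [0, 0, 0], [0, 0, 0]]' --claw '[15, 15, 15, 15]'

```text
time: 10.38
tcp_pos: [0.6247, -0.1733, 0.0586]
eef_rot: [-0.323, 3.125, -0.0]
ft_force: [-6.6, 1.6, 12.0]
finger_gap: 0.0225
grip_force: 40.8
```

Home: 12 N at the predicted depth. Release and rise.

move_arm --offset '[[0, 0, 0], [0, 0, 0], [0, 0, 0], [0, 0, -0.06], [0, 0, -0.15]]' --dr '[[0, 0, 0], [0, 0, 0], [0, 0, 0], [0, 0, 0], [0, 0, 0]]' --claw '[45, 45, 45, 45, 45]'

```text
time: 10.8
tcp_pos: [0.6236, -0.173, 0.1001]
eef_rot: [0.322, -3.121, -0.003]
ft_force: [0.2, 0.2, -0.7]
finger_gap: 0.0449
grip_force: 0.0
```

move_arm --offset '[[0, 0, -0.1], [0, 0, -0.22], [0, 0, -0.28], [0, 0, -0.28]]' --dr '[[0, 0, 0], [0, 0, 0], [0, 0, 0], [0, 0, 0]]' --claw '[45, 45, 45, 45]'

```text
time: 11.13
tcp_pos: [0.6263, -0.174, 0.1907]
eef_rot: [-0.322, 3.118, -0.005]
ft_force: [-0.5, -0.4, -0.6]
finger_gap: 0.0452
grip_force: 0.0
```

```bash
python3 - <<'E'
from h import *
from rig import r
import pickle
p,T=now()
plan(p,T,[(.465,.0358,.19,101.8)])
i=r.camera_info('wrist');im=r.camera('wrist');cv2.imwrite('pics/w5.png',im[:,:,::-1]);pickle.dump(i,open('w5.pkl','wb'))
g=cv2.cvtColor(im,cv2.COLOR_RGB2GRAY)
def blob(X,h,f):
    x,y=proj(i,[X])[0];x0,y0=int(x)-h,int(y)-h;q=f(g[y0:y0+2*h,x0:x0+2*h]).astype(np.uint8)
    m=cv2.moments(q);c=(x0+m['m10']/m['m00'],y0+m['m01']/m['m00']);print('pred',(x,y),'seen',c,m['m00'],onz(i,c,X[2]))
blob((.6153,-.1236,.07),13,lambda q:q<160)
blob((.6252,-.1724,.104),9,lambda q:q>110)
E
```

```text
t 11.13 tcp [ 0.6263 -0.174   0.1907] yaw 101.8 q [-0.37  0.54  1.52  0.    1.07 -2.15] gap 0.0452 grip 0.0 F [-0.5 -0.4 -0.6]
(0.465, 0.0358, 0.19, 101.8) off [0.3834, 0.7945, -0.003] dr [-0.0038, 0.0059, 0.0]
pred (np.float64(385.1610027172896), np.float64(223.01186922067026)) seen (384.3636363636364, 221.8181818181818) 99.0 [ 0.61454549 -0.12440447  0.07      ]
pred (np.float64(317.33509895264694), np.float64(236.39633086708758)) seen (316.0839416058394, 236.38686131386862) 274.0 [ 0.62536255 -0.17319858  0.104     ]
```

move_arm --offset '[[0.05, 0.11, 0], [0.11, 0.23, 0], [0.17, 0.35, 0], [0.23, 0.47, 0], [0.29, 0.59, 0]]' --dr '[[0, 0, 0], [0, 0, 0], [0, 0, 0], [0, 0, 0], [0, 0, 0]]' --claw '[45, 45, 45, 45, 45]'

```text
time: 11.6
tcp_pos: [0.5014, -0.0167, 0.1847]
eef_rot: [0.322, -3.123, -0.001]
ft_force: [0.6, 0.5, 0.8]
finger_gap: 0.045
grip_force: 0.0
```

move_arm --offset '[[0.05, 0.1, 0], [0.095, 0.205, 0], [0.095, 0.205, 0], [0.095, 0.205, 0], [0.095, 0.205, 0]]' --dr '[[0, 0, 0], [0, 0, 0], [0, 0, 0], [0, 0, 0], [0, 0, 0]]' --claw '[45, 45, 45, 45, 45]'

```text
time: 12.02
tcp_pos: [0.4631, 0.0364, 0.1855]
eef_rot: [0.324, -3.124, -0.0]
ft_force: [0.5, 0.1, 0.7]
finger_gap: 0.0452
grip_force: 0.0
```

```bash
python3 - <<'E'
from h import *
from rig import r
p,T=now()
i=r.camera_info('wrist');im=r.camera('wrist');cv2.imwrite('pics/w6.png',im[:,:,::-1])
g=cv2.cvtColor(im,cv2.COLOR_RGB2GRAY)
X=np.array([.465,.0358,.094]);h=8
x,y=proj(i,[X])[0];x0,y0=int(x)-h,int(y)-h;q=g[y0:y0+2*h,x0:x0+2*h];print(q[::2,::2])
m=cv2.moments((q>110).astype(np.uint8));c=(x0+m['m10']/m['m00'],y0+m['m01']/m['m00']);print('pred',(x,y),'seen',c,m['m00'],onz(i,c,X[2]))
plan(p,T,[(.465,.0358,.053,101.8)])
E
```

```text
t 12.02 tcp [0.4631 0.0364 0.1855] yaw 101.83 q [-0.06  0.3   1.97 -0.    0.88 -1.84] gap 0.0452 grip 0.0 F [0.5 0.1 0.7]
[[ 20  27  21  42  62  50  34  25]
 [ 22  29  81 136 149 147 127  70]
 [ 28  74 146 158 159 160 160 141]
 [ 32 121 154 156 156 159 158 158]
 [ 38 138 153 156 156 158 157 156]
 [ 28 120 155 155 158 157 158 156]
 [ 23  79 149 158 159 160 159 143]
 [ 37  29  99 139 153 149 137  80]]
pred (np.float64(312.63409086546585), np.float64(238.74273906380537)) seen (312.71084337349396, 238.14457831325302) 166.0 [0.46458172 0.03576413 0.094     ]
(0.465, 0.0358, 0.053, 101.8) off [-0.0059, -0.0031, 0.4416] dr [0.0001, -0.0004, 0.0005]
```

move_arm --offset '[[-0.005, -0.002, 0.12], [-0.005, -0.002, 0.24], [-0.005, -0.002, 0.34], [-0.005, -0.002, 0.4], [-0.005, -0.002, 0.41]]' --dr '[[0, 0, 0], [0, 0, 0], [0, 0, 0], [0, 0, 0], [0, 0, 0]]' --claw '[45, 45, 45, 45, 45]'

```text
time: 12.48
tcp_pos: [0.4635, 0.0353, 0.0597]
eef_rot: [0.32, -3.12, -0.001]
ft_force: [0.8, -0.0, -0.8]
finger_gap: 0.0449
grip_force: 0.0
```

move_arm --offset '[[0, 0, 0.02], [0, 0, 0.032], [0, 0, 0.032]]' --dr '[[0, 0, 0], [0, 0, 0], [0, 0, 0]]' --claw '[40, 35, 35]'

```text
time: 12.73
tcp_pos: [0.465, 0.0359, 0.0536]
eef_rot: [-0.322, 3.124, -0.0]
ft_force: [-0.0, -0.3, 0.5]
finger_gap: 0.035
grip_force: 0.0
```

move_arm --offset '[[0, 0, 0], [0, 0, 0], [0, 0, 0], [0, 0, 0], [0, 0, 0]]' --dr '[[0, 0, 0], [0, 0, 0], [0, 0, 0], [0, 0, 0], [0, 0, 0]]' --claw '[10, 10, 10, 10, 10]' --squeeze 30

```text
time: 13.15
tcp_pos: [0.4651, 0.0361, 0.0542]
eef_rot: [-0.323, 3.123, -0.0]
ft_force: [-0.4, -1.2, 6.9]
finger_gap: 0.0168
grip_force: 29.6
```

move_arm --offset '[[0, 0, -0.05], [0, 0, -0.13], [0, 0, -0.22], [0, 0, -0.31], [0, 0, -0.33]]' --dr '[[0, 0, 0], [0, 0, 0], [0, 0, 0], [0, 0, 0], [0, 0, 0]]' --claw '[10, 10, 10, 10, 10]' --squeeze 40

```text
time: 13.57
tcp_pos: [0.4657, 0.0362, 0.1561]
eef_rot: [-0.323, 3.12, -0.001]
ft_force: [1.3, -0.5, -0.4]
finger_gap: 0.0161
grip_force: 39.1
```

```bash
python3 - <<'E'
from h import *
p,T=now()
plan(p,T,[(.6148,-.1242,.15,101.8)])
E
```

```text
t 13.57 tcp [0.4657 0.0362 0.1561] yaw 101.81 q [-0.06  0.34  2.    0.    0.79 -1.84] gap 0.0161 grip 39.1 F [ 1.3 -0.5 -0.4]
(0.6148, -0.1242, 0.15, 101.8) off [-0.3768, -0.625, 0.0233] dr [-0.0013, 0.005, 0.0002]
```

move_arm --offset '[[-0.065, -0.105, 0], [-0.13, -0.21, 0], [-0.19, -0.32, 0], [-0.26, -0.43, 0], [-0.32, -0.53, 0]]' --dr '[[0, 0, 0], [0, 0, 0], [0, 0, 0], [0, 0, 0], [0, 0, 0]]' --claw '[10, 10, 10, 10, 10]'

```text
time: 13.98
tcp_pos: [0.5922, -0.1016, 0.1522]
eef_rot: [-0.322, 3.125, -0.0]
ft_force: [-0.8, -0.3, -0.0]
finger_gap: 0.0164
grip_force: 39.2
```

move_arm --offset '[[-0.03, -0.05, 0], [-0.056, -0.095, 0], [-0.056, -0.095, 0.0], [-0.056, -0.095, 0], [-0.056, -0.095, 0]]' --dr '[[0, 0, 0], [0, 0, 0], [0, 0, 0], [0, 0, 0], [0, 0, 0]]' --claw '[10, 10, 10, 10, 10]'

```text
time: 14.4
tcp_pos: [0.6125, -0.1237, 0.1521]
eef_rot: [0.323, -3.124, -0.001]
ft_force: [0.5, -0.3, -0.5]
finger_gap: 0.0162
grip_force: 39.2
```

```bash
python3 - <<'E'
from h import *
p,T=now()
plan(p,T,[(.6148,-.1242,.105,101.8)])
E
```

```text
t 14.4 tcp [ 0.6125 -0.1237  0.1521] yaw 101.81 q [-0.3   0.55  1.62  0.    0.97 -2.08] gap 0.0162 grip 39.2 F [ 0.5 -0.3 -0.5]
(0.6148, -0.1242, 0.105, 101.8) off [-0.0071, -0.0034, 0.157] dr [0.0006, -0.0007, 0.0001]
```

move_arm --offset '[[-0.007, -0.003, 0.04], [-0.007, -0.003, 0.08], [-0.007, -0.003, 0.12], [-0.007, -0.003, 0.12], [-0.007, -0.003, 0.12]]' --dr '[[0, 0, 0], [0, 0, 0], [0, 0, 0], [0, 0, 0], [0, 0, 0]]' --claw '[10, 10, 10, 10, 10]'

```text
time: 14.82
tcp_pos: [0.6149, -0.1244, 0.1152]
eef_rot: [0.323, -3.123, -0.002]
ft_force: [0.6, -0.2, -0.8]
finger_gap: 0.0164
grip_force: 39.2
```

move_arm --offset '[[0, 0, 0], [0, 0, 0], [0, 0, 0]]' --dr '[[0, 0, 0], [0, 0, 0], [0, 0, 0]]' --claw '[10, 10, 10]'

```text
time: 15.07
tcp_pos: [0.6157, -0.1248, 0.1169]
eef_rot: [-0.323, 3.124, -0.0]
ft_force: [0.5, -0.7, -1.3]
finger_gap: 0.016
grip_force: 39.2
```

move_arm --offset '[[0.001, 0.002, 0.012], [0.001, 0.002, 0.024], [0.001, 0.002, 0.036], [0.001, 0.002, 0.048], [0.001, 0.002, 0.06]]' --dr '[[0, 0, 0], [0, 0, 0], [0, 0, 0], [0, 0, 0], [0, 0, 0]]' --claw '[10, 10, 10, 10, 10]'

```text
time: 15.48
tcp_pos: [0.615, -0.1242, 0.0979]
eef_rot: [0.323, -3.125, -0.0]
ft_force: [-0.5, 0.0, -0.0]
finger_gap: 0.0164
grip_force: 39.2
```

move_arm --offset '[[0, 0, 0.01], [0, 0, 0.015], [0, 0, 0.015]]' --dr '[[0, 0, 0], [0, 0, 0], [0, 0, 0]]' --claw '[10, 10, 10]'

```text
time: 15.73
tcp_pos: [0.6149, -0.1242, 0.0934]
eef_rot: [0.323, -3.124, -0.001]
ft_force: [0.4, 0.4, -0.8]
finger_gap: 0.0164
grip_force: 39.2
```

move_arm --offset '[[0, 0, 0.025], [0, 0, 0.05], [0, 0, 0.075], [0, 0, 0.095], [0, 0, 0.1]]' --dr '[[0, 0, 0], [0, 0, 0], [0, 0, 0], [0, 0, 0], [0, 0, 0]]' --claw '[10, 10, 10, 10, 10]'

```text
time: 16.15
tcp_pos: [0.6145, -0.1241, 0.0624]
eef_rot: [0.323, -3.123, -0.001]
ft_force: [-0.1, -0.7, 0.7]
finger_gap: 0.016
grip_force: 39.2
```

move_arm --offset '[[0, 0, 0.006], [0, 0, 0.012], [0, 0, 0.018], [0, 0, 0.018]]' --dr '[[0, 0, 0], [0, 0, 0], [0, 0, 0], [0, 0, 0]]' --claw '[10, 10, 10, 10]'

```text
time: 16.48
tcp_pos: [0.6155, -0.1243, 0.0603]
eef_rot: [-0.323, 3.123, -0.001]
ft_force: [-4.4, 1.7, 13.7]
finger_gap: 0.0159
grip_force: 40.7
```

Both probes are home. Releasing with a limited opening, because the large head is close by, then rising.

move_arm --offset '[[0, 0, 0], [0, 0, 0], [0, 0, 0], [0, 0, -0.06], [0, 0, -0.15]]' --dr '[[0, 0, 0], [0, 0, 0], [0, 0, 0], [0, 0, 0], [0, 0, 0]]' --claw '[32, 32, 32, 32, 32]'

```text
time: 16.9
tcp_pos: [0.6139, -0.1239, 0.1017]
eef_rot: [0.322, -3.121, -0.003]
ft_force: [-0.5, 0.3, 1.0]
finger_gap: 0.032
grip_force: 0.0
```

move_arm --offset '[[0, 0, -0.1], [0, 0, -0.22], [0, 0, -0.3], [0, 0, -0.35], [0, 0, -0.35]]' --dr '[[0, 0, 0], [0, 0, 0], [0, 0, 0], [0, 0, 0], [0, 0, 0]]' --claw '[40, 40, 40, 40, 40]'

```text
time: 17.32
tcp_pos: [0.6162, -0.1246, 0.2121]
eef_rot: [-0.322, 3.12, -0.003]
ft_force: [-0.5, -0.5, 0.1]
finger_gap: 0.0401
grip_force: 0.0
```

```bash
python3 - <<'E'
from h import *
from rig import r
p,T=now()
i=r.camera_info('wrist');im=r.camera('wrist');cv2.imwrite('pics/w7.png',im[:,:,::-1])
g=cv2.cvtColor(im,cv2.COLOR_RGB2GRAY)
def blob(X,h,f):
    x,y=proj(i,[X])[0];x0,y0=int(x)-h,int(y)-h;q=f(g[y0:y0+2*h,x0:x0+2*h]).astype(np.uint8)
    m=cv2.moments(q);c=(x0+m['m10']/m['m00'],y0+m['m01']/m['m00']);print('pred',(x,y),'seen',c,m['m00'],onz(i,c,X[2]))
blob((.6148,-.1242,.1),8,lambda q:q>110)
blob((.6252,-.1728,.104),9,lambda q:q>110)
plan(p,T,[(.56,-.18,.21,60),(.50,-.22,.21,45)])
plan(np.array([.5,-.22,.21]),rot(45),[(.4327,-.2282,.21,-17.3)])
E
```

```text
t 17.32 tcp [ 0.6162 -0.1246  0.2121] yaw 101.8 q [-0.3   0.49  1.55  0.    1.09 -2.08] gap 0.0401 grip 0.0 F [-0.5 -0.5  0.1]
pred (np.float64(315.37736579653273), np.float64(225.14834771894792)) seen (314.7986111111111, 224.95138888888889) 144.0 [ 0.61474282 -0.12463269  0.1       ]
pred (np.float64(244.58502130105686), np.float64(226.87392913868936)) seen (243.20576131687244, 226.9423868312757) 243.0 [ 0.62544975 -0.17374004  0.104     ]
(0.56, -0.18, 0.21, 60) off [0.2213, -0.1425, 0.0062] dr [-0.0007, 0.0055, 0.6966]
(0.5, -0.22, 0.21, 45) off [0.4444, -0.2321, 0.0054] dr [0.0, 0.0057, 0.9466]
(0.4327, -0.2282, 0.21, -17.3) off [0.1393, -0.178, 0.0] dr [0.0, 0.0, 1.0383]
```

move_arm --offset '[[0.13, -0.04, 0], [0.26, -0.08, 0], [0.39, -0.12, 0], [0.52, -0.16, 0], [0.66, -0.21, 0]]' --dr '[[0, 0, 0.118], [0, 0, 0.236], [0, 0, 0.354], [0, 0, 0.472], [0, 0, 0.59]]' --claw '[40, 40, 40, 40, 40]'

```text
time: 17.78
tcp_pos: [0.4344, -0.2247, 0.207]
eef_rot: [-0.65, -3.071, -0.002]
ft_force: [0.5, -1.6, -0.2]
finger_gap: 0.04
grip_force: 0.0
```

move_arm --offset '[[0, 0, 0], [0, 0, 0], [0, 0, 0], [0, 0, 0], [0, 0, 0]]' --dr '[[0, 0, 0.118], [0, 0, 0.236], [0, 0, 0.354], [0, 0, 0.472], [0, 0, 0.59]]' --claw '[40, 40, 40, 40, 40]'

```text
time: 18.2
tcp_pos: [0.4361, -0.2247, 0.2071]
eef_rot: [-1.555, -2.727, -0.0]
ft_force: [0.3, -0.3, 0.1]
finger_gap: 0.0399
grip_force: 0.0
```

move_arm --offset '[[0, 0, 0], [0, 0, 0], [0, 0, 0], [0, 0, 0], [0, 0, 0]]' --dr '[[0, 0, 0.118], [0, 0, 0.236], [0, 0, 0.354], [0, 0, 0.472], [0, 0, 0.59]]' --claw '[40, 40, 40, 40, 40]'

```text
time: 18.62
tcp_pos: [0.4362, -0.2246, 0.2071]
eef_rot: [-2.31, -2.126, 0.001]
ft_force: [0.3, 0.7, -0.0]
finger_gap: 0.0402
grip_force: 0.0
```

move_arm --offset '[[0, 0, 0], [0, 0, 0], [0, 0, 0]]' --dr '[[0, 0, 0.118], [0, 0, 0.215], [0, 0, 0.215]]' --claw '[40, 40, 40]'

```text
time: 18.87
tcp_pos: [0.4362, -0.2246, 0.2072]
eef_rot: [-2.533, -1.855, 0.001]
ft_force: [0.8, -0.6, -0.3]
finger_gap: 0.04
grip_force: 0.0
```

```bash
python3 - <<'E'
from h import *
from rig import r
import pickle
p,T=now()
i=r.camera_info('wrist');im=r.camera('wrist')[:,:,::-1];cv2.imwrite('pics/w8.png',im);pickle.dump(i,open('w8.pkl','wb'))
plan(p,T,[(.4327,-.2282,.21,-17.3)])
print(proj(i,[[.4327,-.2282,.078],[.507,-.475,.146],[.55,-.34,.146]]))
E
```

```text
t 18.87 tcp [ 0.4362 -0.2246  0.2072] yaw -17.57 q [-0.61  0.31  1.88  0.    0.96 -0.3 ] gap 0.04 grip 0.0 F [ 0.8 -0.6 -0.3]
(0.4327, -0.2282, 0.21, -17.3) off [-0.015, -0.0075, -0.0094] dr [-0.002, -0.0007, -0.0045]
[[311.99938224 224.12973339]
 [504.53096142 521.62992498]
 [536.61431172 358.84016686]]
```

```bash
python3 - <<'E'
from h import *
w=cv2.imread('pics/w8.png');s=cv2.imread('pics/scene0.png');d=cv2.imread('pics/side0.png')
f=lambda im,x,y,w,h:cv2.resize(im[y:y+h,x:x+w],(400,300),interpolation=cv2.INTER_CUBIC)
m=np.vstack([np.hstack([f(w,262,185,100,75),f(w,440,300,200,150)]),np.hstack([f(s,380,240,100,75),f(d,320,130,80,60)])])
cv2.imwrite('pics/m3.png',m)
E
```

```text
(no output)
```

View pics/m3.png

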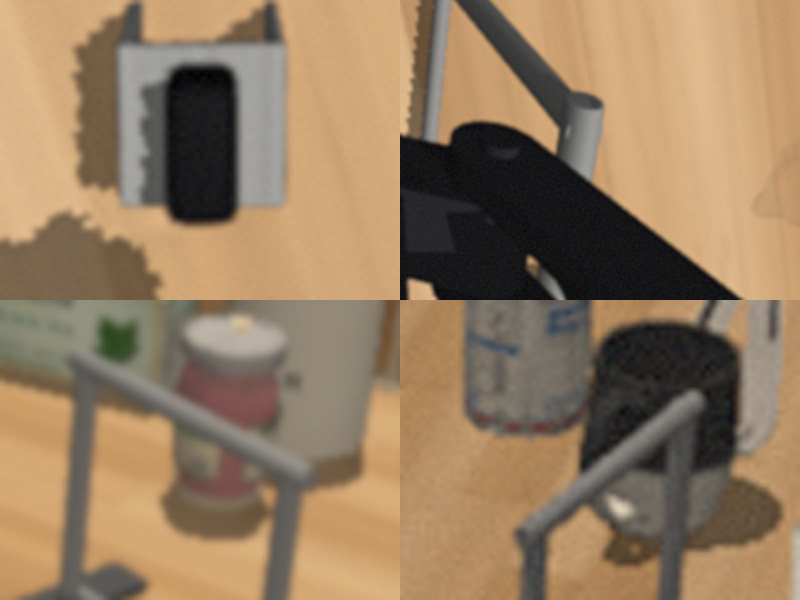

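The last montage shows the clip square to the tool, with plate corners at crop (119,43) to (285,206). The bar's near end cap is at wrist px (531,351). The bar ends are at scene px (398.5,254.7) and (457,284), and side px (344.4,177) and (379.4,150).

```bash
python3 - <<'E'
from fit import *
import pickle
W=pickle.load(open('w8.pkl','rb'))
print('plate ctr',onz(W,(312.1,215.7),.054))
for p in((119,43),(285,43),(285,206),(119,206)):print(onz(W,(262+p[0]/4-.4,185+p[1]/4-.4),.054).round(4))
print('cap wrist',onz(W,(531.3,351),.14))
print('cap all',tri([(W,(531.3,351)),(S,(399,255)),(D,(344.8,176.7))]))
a=tri([(S,(399,255)),(D,(344.8,176.7))]);b=tri([(S,(456.5,284)),(D,(379,150.3))]);print(a,b,np.linalg.norm(a-b),np.degrees(np.arctan2(a[1]-b[1],a[0]-b[0])),(a+b)/2)
o=fit([(W,(531.3,351),(0,.075,.14)),(S,(399,255),(0,.075,.14)),(D,(344.8,176.7),(0,.075,.14)),(S,(456.5,284),(0,-.075,.14)),(D,(379,150.3),(0,-.075,.14))],[.53,-.41,-.3],name='rail')
p,T=now();plan(p,T,[(.4332,-.2286,.06,-17.4)])
E
```

```text
plate ctr [ 0.43278641 -0.22771154  0.054     ]
[ 0.422  -0.2068  0.054 ]
[ 0.4536 -0.2167  0.054 ]
[ 0.4439 -0.2493  0.054 ]
[ 0.4113 -0.2391  0.054 ]
cap wrist [ 0.54994    -0.33796595  0.14      ]
cap all [ 0.55064423 -0.33823904  0.13972717]
[ 0.55102286 -0.33816589  0.13974671] [ 0.5084909  -0.47837732  0.14104881] 0.14652613605759596 73.12526897863438 [ 0.52975688 -0.4082716   0.14039776]
rail x,y,yaw,z [ 0.5284 -0.4089 -0.2873  0.001 ] res [[0.2, -0.3], [-0.4, -1.0], [0.7, 0.4], [1.0, 0.7], [0.8, -0.4]]
t 18.92 tcp [ 0.4363 -0.2246  0.2074] yaw -17.21 q [-0.61  0.31  1.88  0.    0.96 -0.31] gap 0.0399 grip 0.0 F [ 0.1 -0.4 -0.7]
(0.4332, -0.2286, 0.06, -17.4) off [-0.016, -0.0049, 0.4912] dr [-0.0018, -0.0007, 0.0032]
```

move_arm --offset '[[-0.014, -0.007, 0.12], [-0.014, -0.007, 0.24], [-0.014, -0.007, 0.36], [-0.014, -0.007, 0.45], [-0.014, -0.007, 0.5]]' --dr '[[0, 0, 0], [0, 0, 0], [0, 0, 0], [0, 0, 0], [0, 0, 0]]' --claw '[40, 40, 40, 40, 40]'

```text
time: 19.33
tcp_pos: [0.432, -0.2273, 0.0551]
eef_rot: [-2.523, -1.865, 0.002]
ft_force: [-0.7, 0.5, 1.0]
finger_gap: 0.0398
grip_force: 0.0
```

move_arm --offset '[[0, 0, 0.03], [0, 0, 0.055], [0, 0, 0.055]]' --dr '[[0, 0, 0], [0, 0, 0], [0, 0, 0]]' --claw '[40, 40, 40]'

```text
time: 19.58
tcp_pos: [0.4331, -0.2281, 0.041]
eef_rot: [-2.528, -1.863, 0.001]
ft_force: [-0.0, 0.7, -0.3]
finger_gap: 0.0402
grip_force: 0.0
```

move_arm --offset '[[0, 0, 0], [0, 0, 0], [0, 0, 0], [0, 0, 0], [0, 0, 0]]' --dr '[[0, 0, 0], [0, 0, 0], [0, 0, 0], [0, 0, 0], [0, 0, 0]]' --claw '[7, 7, 7, 7, 7]' --squeeze 30

```text
time: 20.0
tcp_pos: [0.4337, -0.2285, 0.0429]
eef_rot: [2.529, 1.861, 0.001]
ft_force: [-0.6, 0.4, 7.4]
finger_gap: 0.0131
grip_force: 33.0
```

Clip gripped. Lifting well clear.

move_arm --offset '[[0, 0, -0.05], [0, 0, -0.15], [0, 0, -0.27], [0, 0, -0.39], [0, 0, -0.5]]' --dr '[[0, 0, 0], [0, 0, 0], [0, 0, 0], [0, 0, 0], [0, 0, 0]]' --claw '[7, 7, 7, 7, 7]' --squeeze 45

```text
time: 20.42
tcp_pos: [0.4332, -0.2281, 0.1944]
eef_rot: [2.529, 1.862, 0.001]
ft_force: [0.9, -1.1, -0.6]
finger_gap: 0.0126
grip_force: 46.8
```

move_arm --offset '[[0, 0, -0.06], [0, 0, -0.09], [0, 0, -0.09]]' --dr '[[0, 0, 0], [0, 0, 0], [0, 0, 0]]' --claw '[7, 7, 7]'

```text
time: 20.67
tcp_pos: [0.4338, -0.2285, 0.2207]
eef_rot: [2.528, 1.86, 0.002]
ft_force: [-0.3, 0.2, -0.5]
finger_gap: 0.0127
grip_force: 46.8
```

```bash
python3 - <<'E'
from h import *
p,T=now()
plan(p,T,[(.530,-.409,.218,-16.8)])
E
```

```text
t 20.67 tcp [ 0.4338 -0.2285  0.2207] yaw -17.3 q [-0.62  0.29  1.87  0.    0.98 -0.32] gap 0.0127 grip 46.8 F [-0.3  0.2 -0.5]
(0.53, -0.409, 0.218, -16.8) off [-0.479, 0.4851, 0.0111] dr [0.0032, 0.001, -0.0083]
```

move_arm --offset '[[-0.08, 0.08, 0], [-0.17, 0.17, 0], [-0.26, 0.26, 0], [-0.35, 0.35, 0], [-0.43, 0.44, 0]]' --dr '[[0, 0, -0.008], [0, 0, -0.008], [0, 0, -0.008], [0, 0, -0.008], [0, 0, -0.008]]' --claw '[7, 7, 7, 7, 7]'

```text
time: 21.08
tcp_pos: [0.5212, -0.3923, 0.2166]
eef_rot: [-2.521, -1.871, 0.001]
ft_force: [0.8, 0.2, 0.1]
finger_gap: 0.013
grip_force: 46.8
```

move_arm --offset '[[-0.049, 0.045, 0], [-0.049, 0.045, 0], [-0.049, 0.045, 0], [-0.049, 0.045, 0]]' --dr '[[0, 0, 0], [0, 0, 0], [0, 0, 0], [0, 0, 0]]' --claw '[7, 7, 7, 7]'

```text
time: 21.42
tcp_pos: [0.5291, -0.4078, 0.2173]
eef_rot: [-2.52, -1.871, 0.001]
ft_force: [0.1, -0.1, -0.5]
finger_gap: 0.0126
grip_force: 46.8
```

```bash
python3 - <<'E'
from h import *
from rig import r
p,T=now()
plan(p,T,[(.530,-.409,.145,-16.8)])
i=r.camera_info('side');im=r.camera('side')[:,:,::-1];cv2.imwrite('pics/s9.png',im);cv2.imwrite('pics/c9.png',r.camera('scene')[:,:,::-1])
E
```

```text
t 21.42 tcp [ 0.5291 -0.4078  0.2173] yaw -16.82 q [-0.76  0.55  1.43  0.    1.16 -0.46] gap 0.0126 grip 46.8 F [ 0.1 -0.1 -0.5]
(0.53, -0.409, 0.145, -16.8) off [-0.0033, 0.0047, 0.2409] dr [-0.0024, -0.0014, -0.0004]
```

move_arm --offset '[[-0.003, 0.004, 0.04], [-0.003, 0.004, 0.08], [-0.003, 0.004, 0.11], [-0.003, 0.004, 0.14], [-0.003, 0.004, 0.15]]' --dr '[[0, 0, 0], [0, 0, 0], [0, 0, 0], [0, 0, 0], [0, 0, 0]]' --claw '[7, 7, 7, 7, 7]'

```text
time: 21.93
tcp_pos: [0.5301, -0.4093, 0.1718]
eef_rot: [-2.52, -1.871, 0.001]
ft_force: [0.1, -0.4, -0.6]
finger_gap: 0.0126
grip_force: 46.8
```

move_arm --offset '[[0, 0, 0.03], [0, 0, 0.06], [0, 0, 0.08], [0, 0, 0.09], [0, 0, 0.09]]' --dr '[[0, 0, 0], [0, 0, 0], [0, 0, 0], [0, 0, 0], [0, 0, 0]]' --claw '[7, 7, 7, 7, 7]'

```text
time: 22.35
tcp_pos: [0.5304, -0.4097, 0.1461]
eef_rot: [-2.522, -1.872, 0.0]
ft_force: [0.2, -0.6, -1.2]
finger_gap: 0.0129
grip_force: 46.8
```

Feet past the bar with no contact. Lowering onto the bar until it touches.

move_arm --offset '[[0, 0, 0.008], [0, 0, 0.016], [0, 0, 0.022], [0, 0, 0.026], [0, 0, 0.026]]' --dr '[[0, 0, 0], [0, 0, 0], [0, 0, 0], [0, 0, 0], [0, 0, 0]]' --claw '[7, 7, 7, 7, 7]'

```text
time: 22.77
tcp_pos: [0.5306, -0.4099, 0.1392]
eef_rot: [2.522, 1.873, 0.0]
ft_force: [-0.1, 0.6, -1.0]
finger_gap: 0.0127
grip_force: 46.9
```

move_arm --offset '[[0, 0, 0.003], [0, 0, 0.006], [0, 0, 0.009], [0, 0, 0.009]]' --dr '[[0, 0, 0], [0, 0, 0], [0, 0, 0], [0, 0, 0]]' --claw '[7, 7, 7, 7]'

```text
time: 23.1
tcp_pos: [0.5308, -0.41, 0.1388]
eef_rot: [2.521, 1.871, 0.001]
ft_force: [-3.7, 3.2, 16.1]
finger_gap: 0.0126
grip_force: 49.0
```

Seated: 16 N at the predicted height. I'll ease off, open, and retreat straight up.

move_arm --offset '[[0, 0, -0.005], [0, 0, -0.005], [0, 0, -0.005], [0, 0, -0.005], [0, 0, -0.005]]' --dr '[[0, 0, 0], [0, 0, 0], [0, 0, 0], [0, 0, 0], [0, 0, 0]]' --claw '[7, 16, 25, 40, 40]'

```text
time: 23.52
tcp_pos: [0.5306, -0.4098, 0.1377]
eef_rot: [-2.522, -1.872, -0.0]
ft_force: [-0.5, 0.1, 0.5]
finger_gap: 0.04
grip_force: 0.0
```

move_arm --offset '[[0, 0, -0.04], [0, 0, -0.12], [0, 0, -0.24], [0, 0, -0.36], [0, 0, -0.4]]' --dr '[[0, 0, 0], [0, 0, 0], [0, 0, 0], [0, 0, 0], [0, 0, 0]]' --claw '[40, 40, 40, 40, 40]'

```text
time: 23.93
tcp_pos: [0.5316, -0.4107, 0.2645]
eef_rot: [2.517, 1.868, 0.002]
ft_force: [0.8, -0.0, 0.5]
finger_gap: 0.0401
grip_force: 0.0
```

move_arm --offset '[[0, 0, 0], [0, 0, 0], [0, 0, 0], [0, 0, 0], [0, 0, 0]]' --dr '[[0, 0, 0], [0, 0, 0], [0, 0, 0], [0, 0, 0], [0, 0, 0]]' --claw '[40, 40, 40, 40, 40]'

```text
time: 24.35
tcp_pos: [0.5304, -0.4097, 0.2568]
eef_rot: [-2.521, -1.871, 0.0]
ft_force: [0.8, 0.2, 0.0]
finger_gap: 0.0398
grip_force: 0.0
```

```bash
python3 - <<'E'
from h import *
from rig import r
p,T=now()
i=r.camera_info('wrist');im=r.camera('wrist');g=cv2.cvtColor(im,cv2.COLOR_RGB2GRAY);cv2.imwrite('pics/w10.png',im[:,:,::-1])
# clip grip block should be a dark blob, top at z=.096+.078
x,y=proj(i,[[.5296,-.4092,.174]])[0];h=28;x0,y0=int(x)-h,int(y)-h
q=g[y0:y0+2*h,x0:x0+2*h];n,l,s,c=cv2.connectedComponentsWithStats((q<45).astype(np.uint8))
print('pred',(x,y));[print('dark',s[k],c[k]+[x0,y0],onz(i,c[k]+[x0,y0],.174)) for k in range(1,n) if s[k][4]>40]
print(q[::4,::4])
# stationary check against a second frame later; shutter/probes/bystanders vs first side frame
a=cv2.imread('pics/side0.png').astype(int);b=r.camera('side')[:,:,::-1].astype(int)
d=(abs(a-b).max(2)>50).astype(np.uint8);n,l,s,c=cv2.connectedComponentsWithStats(d)
[print('changed',s[k]) for k in range(1,n) if s[k][4]>15]
E
```

```text
t 24.35 tcp [ 0.5304 -0.4097  0.2568] yaw -16.83 q [-0.76  0.52  1.38  0.    1.25 -0.46] gap 0.0398 grip 0.0 F [0.8 0.2 0. ]
pred (np.float64(313.6808322515339), np.float64(236.2176716195604))
dark [ 21   2  22  46 937] [316.27107791 232.49733191] [ 0.53190229 -0.40729299  0.174     ]
[[100  73 164 157 159 155 140 140 118 129 160 161 155 163]
 [100  55 163 157 158  92   8   9  12  14 103 161 155 162]
 [102  58 164 158 111  55  13  15  15  17  19 162 155 161]
 [101  61 163 159  86  58  19  20  25  29  21 148 154 162]
 [ 99  69 164 158 104  56  20  25  27  29  24 148 154 160]
 [102  85 164 156  85  53  15  28  22  26  26 146 152 158]
 [110 117 162 157 105  57  24  26  25  24  19 147 154 157]
 [ 66  99 163 156  93  54  20  28  28  24  19 148 153 159]
 [ 45  60 163 157  85  56  14  21  22  26  19 150 153 160]
 [ 41  45 160 155 110  58  24  24  23  28  19 149 153 157]
 [ 45  44 163 158  94  80  18  25  26  23  21 145 146 145]
 [ 47  43  76  80  57  68  18  22  21  24  20  81  81  80]
 [ 44  42  79  44  43  58  94  95  86  60  71  83  82  82]
 [ 90  88  90  92  90 108  77  87  85 125 171 1
[... 352 characters left out ...]
9   7  22]
changed [612 166  28  58 759]
changed [353 171   8  10  47]
changed [524 179  10  11  28]
changed [365 208  14   6  49]
changed [377 210   9   8  33]
changed [265 224  39  40 827]
changed [608 225  32  46 520]
changed [369 236  29  40 704]
changed [264 262  31  19 353]
changed [328 289  19  24 343]
changed [534 292   9   9  37]
changed [591 315  17  66 441]
changed [324 316  16  21 233]
changed [483 357  22  17 128]
changed [533 371   9   9  21]
changed [491 394  14  23  96]
changed [549 394  10  17  49]
changed [510 396   7   8  33]
changed [561 403  29  23 164]
changed [482 423  21  27 162]
changed [400 451  24  29 286]
changed [501 454  39  26 489]
changed [452 458  36  22 463]
```

The clip hangs square at mid-bar with the gripper clear of it. Around the shaker and jam jar the side image is unchanged. Handing in.

```bash
python3 -c "
from rig import r
print(r.close_job())"
```

```text
the job is handed in; nothing more can be done
None
```

Job handed in at about 24 s: the shutter is open to its end stop, both probes are fully home in their sockets and the grey clip hangs on the rail bar, as far as force and camera checks show; the judge's verdict was not shown.

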